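Release the transport lock of a laboratory balance with its hex key

TASK

Release the balance's transport lock: take the orange-handled hex key from its blue holder, feel gently for the recessed hex socket in the round opening of the balance's deck, seat the key fully in it and turn it counter-clockwise (seen from above) in quarter turns, letting go with the key left in the socket and taking a fresh grip between them, until the screw meets its stop. Then put the key back upright, fully down in its holder, and let go; never press hard with the key or force it against the stop, and leave everything else where it is.

Things in the scene. Friction and masses are not known exactly. Their poses are not given: they have to be found in the camera images.
- balance: Cream laboratory balance, fixed. Origin on the table under the centre of the round opening in its deck; +y points from there to the weighing chamber. Base x +-100, y -120 to +250 mm, flat deck top 58 mm above the table. On the deck: a display at the -y end, a red dot at the opening's +x side, a green dot 160 degrees counter-clockwise from it.
- chamber (a point): Centre of the weighing chamber at deck height: a low fixed glass shield, 180 (x) by 166 mm (y), its walls 78 mm tall above the deck, round a steel pan that carries a small weight.
- opening (a point): Centre of the round opening, 37 mm across, in the 6 mm thick deck, at the deck's top. Below it lies the dark lock screw: a flat head 54 mm wide, larger than the opening, its top 7 mm below the deck's top, with an open hex socket 16.8 mm across flats, 14 mm deep. The socket sits 3 to 7 mm to some side of the opening's centre, unmeasured: feel for it.
- screw_level (a point): On the opening's axis, at the height of the screw head's top, 7 mm below the deck's top (not the socket's centre). The head is sprung: it sinks up to 4 mm (2 N to start, 6 N fully sunk), then is rigid; it springs back when let up. Sideways it gives way only above about 12 N. A key tip 14 mm or more below the deck's top is in the socket; fully home it is at 21 mm.
- lock_screw (a joint): Turn of the lock screw, rad, growing counter-clockwise seen from above: starts at 0 to 0.3; 2.8 is the hard stop (released). Friction 0.06 N m; stays where left; the stop gives a little, 1.2 N m per rad. The key has about 5 degrees of play in the socket. At 0 a socket flat faces the balance's +x (flat normals every 60 degrees). A white pointer on the head marks that direction: towards red dot at start, green when released.
- key_handle (a point): Centre of the key's orange handle, a square block 26 x 26 mm, 30 mm high. Below it a steel hex shank, 16 mm across flats, 50 mm long; the tip is 65 mm below this point, its last 1.5 mm chamfered to 13.4 mm. z is up along the shank; x and y are normal to the handle's sides; two shank flats are normal to x. Mass 70 to 140 g. Starts standing in the holder.
- key_tip (a point): Centre of the key's lower end face, same axes as the handle.
- holder: Dark blue block 70 x 70 x 45 mm high, fixed; origin at the centre of its underside. In the centre of its top is a round hole 22 mm wide and 32 mm deep (floor 13 mm above the table) in which the key stands: fully down, the key's tip is on that floor and its handle's underside 63 mm above the table.
- reagent_mid (a point): Middle of an amber bottle with blue cap, 42 mm wide, 85 mm tall; a bystander.
- beaker_mid (a point): Middle of a glass beaker, 54 mm wide, 70 mm tall; a bystander.
- spatula_grip (a point): Grip of a steel spoon-spatula, 170 mm long, lying on the table; a bystander.
- wp_mid (a point): Middle of a small steel knobbed weight, 25 mm wide, 34 mm tall, on the balance's pan; a bystander.
- wb_mid (a point): Middle of a brass knobbed weight, 32 mm wide, 44 mm tall, on the table; a bystander.
- boat_mid (a point): Middle of a white square weighing tray, 80 x 80 x 18 mm; a bystander.
- jar_mid (a point): Middle of a white jar with red cap, 56 mm wide, 75 mm tall; a bystander.
Not all that is in view belongs to the job. Leave any green look-alike of the part that bears key_handle alone. There is more than one size of the holder; the job needs the larger.

How it is judged:
By the outcome, as a careful person would: the job done as asked, in the order asked, and still so for the second after the job is handed in, with the robot touching nothing.
It also fails if it takes over 72 s, if anything falls off the work surface, if the arm or the gripper's body presses on something with over 40 N, if the wrist force passes 120 N, or if a joint passes its speed limit or range.

ROBOT

A 6-joint arm with a two-finger parallel gripper is mounted at the origin on the work surface. World frame = base frame: x ahead of the robot, y to its left, z up, the work surface at z = 0. Lengths are in mm, angles in rad, forces in N, time in s.
With the tool pointing down it reaches from about 275 to 875 mm from the base axis. Payload 12.5 kg.
Tool frame: the origin (TCP) lies on the centre line of the jaws, within the pads' length; the fingertips stand bot.tips_ahead ahead of it and the grasp point (between the pads) is the TCP (bot.tips_ahead is the distance from the TCP to the fingertips, in mm); z points along the fingers, y is the direction in which the jaws open and shut (so a half turn about z gives the same grasp; the last joint's range is limited). The gripper opens to 85 mm and grips with 20 to 120 N. Pads are 22 mm wide; open, the fingers measure 114 mm over their backs; the gripper's body (76 mm by 85 mm) begins 54 mm behind the grasp point. The pads swing forward as they close: fully open they stand 13 mm farther back than shut.
Start: joints at [1.145, 0.351, 1.652, -0, 1.139, -0.085], TCP at [183.801, 518.365, 250.29] pointing down, gripper open.
Joint ranges: [-2.75, 2.75], [-0.79, 2.1], [0.01, 2.65], [-1.57, 4.71], [0.07, 3.14], [-2.87, 2.87]. Speed limits (rad/s): [2.22, 2.22, 2.79, 3.14, 3.14, 3.14].

INTERFACE

Orientations are given as a unit quaternion [w, x, y, z].
In Python, from rig import bot, optics, close_job gives the robot as it stands. The module is installed in compiled form; this text tells all that it offers.
- The arm moves only by the shell command python3 -m handwheel 'ROWS' [FORCE]. ROWS is JSON, a list of rows, each a list of 3 entries, a list of its own where there are three numbers: the shift along the world's x, y, z in m, then the turn, a rotation vector about the world's x, y, z in degrees, then the closure, from 0 (fully open) to 1 (shut). A call has 1 to 12 rows; each row shifts and turns the commanded pose from where the row before left it; what a row does not reach is not made up. A row lasts 1/10 s, in which the tool goes at most 50 mm and 8.59 degrees, less where a joint would pass 70% of its speed; a pose out of reach is approached as far as the arm can. A call with a gripper value outside its range is refused whole. The fingers move at their own pace and stop on an object; FORCE is the grip in N (left out, the last holds). Time passes only in rows, so rows that do not move let the fingers close. It gives the time, the measured TCP pose, the force and the opening at its end, in the units of the state.
- bot.state(): the state, without advancing time (a new reading comes with each control period).
- optics.grab_frame(name): name is "scene" or "top" or "wrist"; returns (picture, depth): 400x640x3 uint8, blue, green, red; 400x640 float32, mm along the optical axis (not along the pixel's ray), 0 where there is no reading.
- optics.get_calibration(name): a dict with "fov_y" (degrees; the focal length in pixels is half the picture's height over the tangent of half this angle, whatever the lens; pixels are square), "cx", "cy" (the principal point, pixels), "dist" ([k1, k2, p1, p2, k3] as OpenCV has them; the pictures are not rectified), "T" (4x4, takes a point from camera to world coordinates); the wrist camera has in their place "T_tool_cam" (4x4, takes a point from camera to tool coordinates, whose origin is the TCP and whose axes are the flange's). Camera axes: x right, y down, z forward; pixel columns grow to the right and rows downward; lengths in mm; the calibration is good to about 2 mm. A picture is of the moment at which its call begins: read the wrist's pose just before it. get_calibration takes no time and is no camera call.
- close_job(): hands the job in, once; it reports no verdict.
The state is a dict: "time": time; "joints": joint angles; "qd": joint speeds; "joint_torque": joint torques, N m; "tool_pos": TCP position; "tool_rot": TCP orientation; "force": force on the tool from outside, world axes, zero at the start; "torque": the same for the moment, N m; "grip_width": finger opening in mm.
Only numpy, scipy, OpenCV 4.12 (cv2) and the standard library are available. Lean on these libraries where they do the work, as an engineer would, in place of code of your own. Each camera call takes 0.05 s, during which the arm holds its last target.

## Working session

There is one attempt and no reset: what is moved stays moved. The work goes in short steps, Python scripts to look and compute and a shell command to move; the robot and the scene stay as the last step left them, time stands still between calls to the robot, and variables do not carry over. Pictures are saved under pics/ and viewed, and the job is handed in when it is done.

```bash
ls; mkdir -p pics; cat > h.py <<'E'
import numpy as np, cv2
from rig import bot, optics
from scipy.spatial.transform import Rotation as R
def snap(name,fn):
    s=bot.state(); im,d=optics.grab_frame(name); cv2.imwrite('pics/%s.png'%fn,im); np.savez('pics/%s.npz'%fn,im=im,d=d,pos=s['tool_pos'],rot=s['tool_rot']); return s,im,d
def cam(name,s=None):
    c=optics.get_calibration(name); f=200/np.tan(np.radians(c['fov_y']/2)); K=np.array([[f,0,c['cx']],[0,f,c['cy']],[0,0,1]])
    if 'T' in c: T=np.array(c['T'])
    else:
        T=np.eye(4);q=s['tool_rot'];T[:3,:3]=R.from_quat([q[1],q[2],q[3],q[0]]).as_matrix();T[:3,3]=s['tool_pos'];T=T@np.array(c['T_tool_cam'])
    return K,np.array(c['dist'],float),T
def ray(name,uv,s=None):
    K,D,T=cam(name,s); p=cv2.undistortPoints(np.array(uv,float).reshape(-1,1,2),K,D).reshape(-1,2)
    d=np.c_[p,np.ones(len(p))]@T[:3,:3].T; return T[:3,3],d
def at_z(name,uv,z,s=None):
    o,d=ray(name,uv,s); return o+d*((z-o[2])/d[:,2])[:,None]
def with_depth(name,uv,dep,s=None):
    o,d=ray(name,uv,s); return o+d*np.array(dep).reshape(-1,1)
def proj(name,P,s=None):
    K,D,T=cam(name,s); Ti=np.linalg.inv(T); p=np.array(P,float).reshape(-1,3)@Ti[:3,:3].T+Ti[:3,3]
    return cv2.projectPoints(p,np.zeros(3),np.zeros(3),K,D)[0].reshape(-1,2)
def tri(rays):
    A=np.zeros((3,3));b=np.zeros(3)
    for o,d in rays:
        d=d/np.linalg.norm(d);M=np.eye(3)-np.outer(d,d);A+=M;b+=M@o
    return np.linalg.solve(A,b)
def ld(fn):
    z=np.load('pics/%s.npz'%fn); return dict(tool_pos=z['pos'],tool_rot=z['rot']),z['im'],z['d']
E
python3 - <<'E'
from h import *
s=bot.state();print(s,bot.tips_ahead)
snap('scene','s0');snap('top','t0');snap('wrist','w0')
for n in('scene','top','wrist'):print(optics.get_calibration(n))
E
```

```text
pics
{'time': 0.0, 'joints': array([ 1.14540417e+00,  3.51220297e-01,  1.65245637e+00,  2.12146649e-05,
        1.13907802e+00, -8.45855957e-02]), 'qd': array([-1.60510279e-03, -1.33078662e-03, -7.80800461e-05,  4.67016172e-04,
       -1.91718091e-05, -8.69481993e-04]), 'joint_torque': array([-3.17256017e-03, -5.06092823e+01, -2.91408902e+01, -2.44114717e-04,
        4.58823240e-03, -3.29216402e-05]), 'tool_pos': array([183.66843606, 518.08934214, 249.75486266]), 'tool_rot': array([-1.55873543e-04,  1.69584156e-01,  9.85515538e-01, -5.59804279e-04]), 'force': array([ 0.09843555, -0.16440944, -0.27144797]), 'torque': array([0.02420503, 0.06550836, 0.04600582]), 'grip_width': 84.89102526259069} 19.0
{'fov_y': 42.48583898856514, 'cx': 321.9141316883875, 'cy': 200.94589134339432, 'dist': array([-0.01337005,  0.        ,  0.        ,  0.        ,  0.        ]), 'T': array([[-5.48314602e-01,  5.35002870e-01, -6.42746471e-01,
         1.46325758e+03],
       [ 8.36225593e-01,  3.58872656e-01, -4.14653077e-01,
         6.06114635e+02],
       [ 8.82354707e-03, -7.64841386e-01, -6.44158210e-0
[... 436 characters left out ...]
50547e+01],
       [-1.40019634e-02, -7.09403269e-02, -9.97382281e-01,
         1.37652779e+03],
       [ 0.00000000e+00,  0.00000000e+00,  0.00000000e+00,
         1.00000000e+00]])}
{'fov_y': 62.17976859385819, 'cx': 317.1417872885345, 'cy': 202.0796554829344, 'dist': array([-0.06901254,  0.        ,  0.        ,  0.        ,  0.        ]), 'T_tool_cam': array([[ 1.03619456e-03, -9.45157438e-01, -3.26613448e-01,
         8.47983756e+01],
       [ 9.99999254e-01,  1.19052743e-03, -2.72622165e-04,
        -2.96409308e-01],
       [ 6.46513135e-04, -3.26612922e-01,  9.45157966e-01,
        -1.24378195e+02],
       [ 0.00000000e+00,  0.00000000e+00,  0.00000000e+00,
         1.00000000e+00]])}
```

View pics/s0.png

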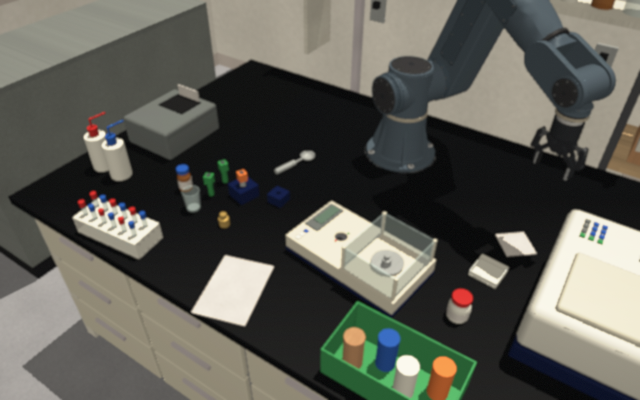

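View pics/t0.png

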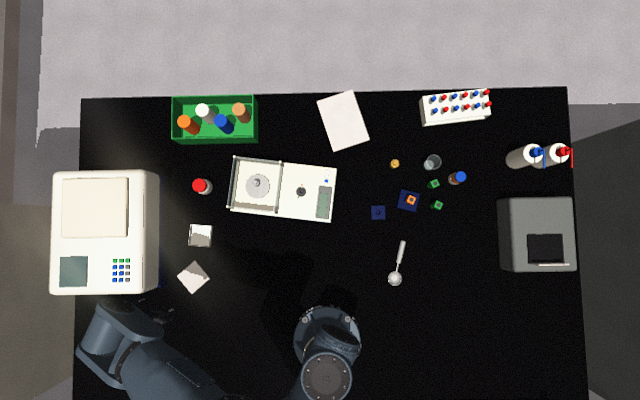

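View pics/w0.png

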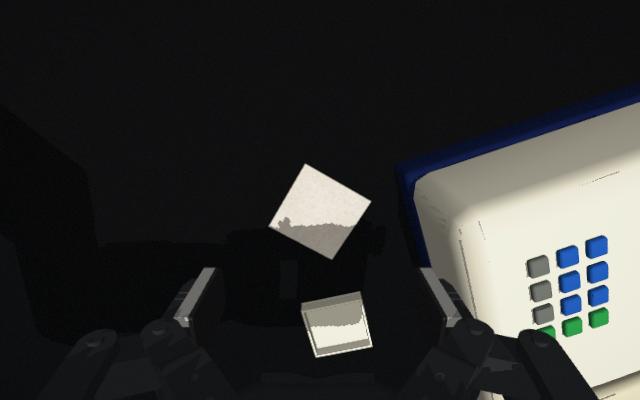

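Candidates in the top view are the orange handle at (411,200), in the larger blue block at (409,200), and two green look-alikes at (434,184) and (438,205). A smaller blue block is at (378,212). The orange key in the larger block fits the description, so I'll enlarge a crop and localise it.

```bash
python3 - <<'E'
from h import *
_,t,td=ld('t0');_,s,sd=ld('s0')
a=cv2.resize(t[165:235,360:460],None,fx=6,fy=6,interpolation=cv2.INTER_CUBIC)
b=cv2.resize(t[145:230,220:345],None,fx=4,fy=4,interpolation=cv2.INTER_CUBIC)
cv2.imwrite('pics/c1.png',a);cv2.imwrite('pics/c2.png',b)
for n,im,d in(('top',t,td),('scene',s,sd)):
    hsv=cv2.cvtColor(im,cv2.COLOR_BGR2HSV)
    m=cv2.inRange(hsv,(5,150,120),(20,255,255))
    k,l,st,c=cv2.connectedComponentsWithStats(m)
    for i in range(1,k):
        if st[i,4]>15:
            u,v=c[i];dep=np.median(d[l==i]);print(n,c[i],st[i,4],with_depth(n,[c[i]],[dep])[0].round(1))
for u,v in[(409,200),(402,195),(378,212),(301,191),(257,183),(320,180)]:
    print(u,v,with_depth('top',[(u,v)],[td[v,u]])[0].round(1))
E
```

```text
top [185.69158879 123.70560748] 214 [799.6 490.5 102.7]
top [394.42553191 163.0212766 ] 47 [ 652.3 -269.7   29. ]
top [410.69230769 199.25      ] 52 [ 510.4 -311.3   91.1]
scene [241.71428571 175.13333333] 105 [ 515.  -308.    85.6]
scene [184.73684211 176.89473684] 19 [ 600.4 -477.2   60.7]
scene [441.40446927 377.31955307] 895 [822.3 500.5  82.5]
409 200 [ 508.  -305.7   88.7]
402 195 [ 529.8 -290.4   45.6]
378 212 [ 470.2 -205.1   10.8]
301 191 [553.2  82.6  38.8]
257 183 [580.5 236.8  89.3]
320 180 [590.1  10.6  60.7]
```

View pics/c1.png

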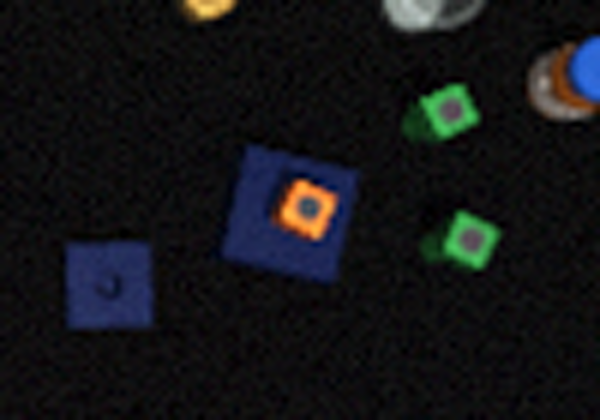

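View pics/c2.png

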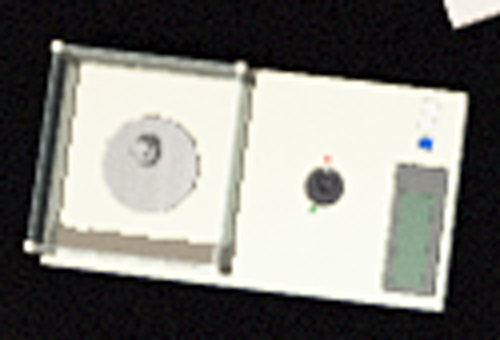

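The crop shows the orange handle standing in the larger, rotated blue block. The smaller empty block is on its left and the green look-alikes are on its right. The opening is at about (301,191) in the top view, with the red dot above it and the green dot below. Next I'll move the wrist camera over the opening.

```bash
python3 -m handwheel '[[[0.031,-0.036,-0.003],[0,0,0],0],[[0.031,-0.036,-0.003],[0,0,0],0],[[0.031,-0.036,-0.003],[0,0,0],0],[[0.031,-0.036,-0.003],[0,0,0],0],[[0.031,-0.036,-0.003],[0,0,0],0],[[0.031,-0.036,-0.003],[0,0,0],0],[[0.031,-0.036,-0.003],[0,0,0],0],[[0.031,-0.036,-0.003],[0,0,0],0],[[0.031,-0.036,-0.003],[0,0,0],0],[[0.031,-0.036,-0.003],[0,0,0],0],[[0.031,-0.036,-0.003],[0,0,0],0],[[0.02,-0.03,-0.003],[0,0,0],0]]'
python3 - <<'E'
from h import *
s,im,d=snap('wrist','w1');print(s['tool_pos'],s['tool_rot'],s['time'],np.abs(s['qd']).max())
E
```

```text
time: 1.35
tool_pos: [546.3, 90.2, 213.9]
tool_rot: [0.0, 0.17, 0.985, -0.0]
force: [-1.1, -0.2, -0.8]
grip_width: 85.4
[546.27240492  90.17859667 213.94152899] [ 7.19501968e-05  1.70062151e-01  9.85433336e-01 -2.28669871e-05] 1.35 0.5697065236898712
```

View pics/w1.png

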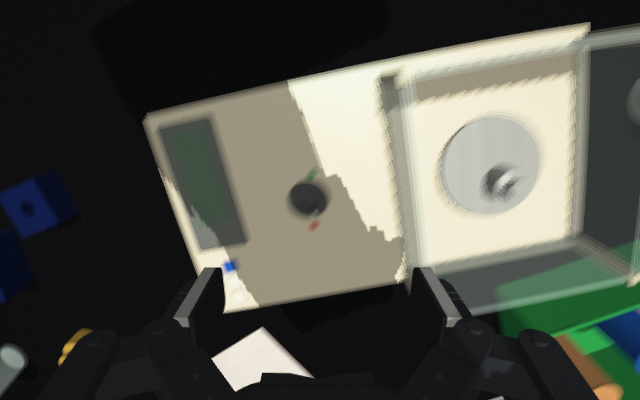

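The view is motion-blurred: opening at (308,198), green dot at (311,174), red dot at (313,225), shield on the right. I'll settle and retake it a bit lower.

```bash
python3 -m handwheel '[[[0,0,-0.03],[0,0,0],0],[[0,0,0],[0,0,0],0],[[0,0,0],[0,0,0],0]]'
python3 - <<'E'
from h import *
s,im,d=snap('wrist','w2');print(s['tool_pos'],s['tool_rot'],s['time'],np.abs(s['qd']).max())
c=im[120:280,230:410];cv2.imwrite('pics/w2c.png',cv2.resize(c,None,fx=4,fy=3.7,interpolation=cv2.INTER_CUBIC))
E
```

```text
time: 1.7
tool_pos: [544.5, 92.6, 184.4]
tool_rot: [-0.001, 0.169, 0.986, -0.0]
force: [-0.2, -0.1, -0.3]
grip_width: 85.2
[544.47766717  92.55748519 184.3658581 ] [-6.51115027e-04  1.69424458e-01  9.85542950e-01 -1.51739946e-04] 1.7 0.023369262902948582
```

View pics/w2.png

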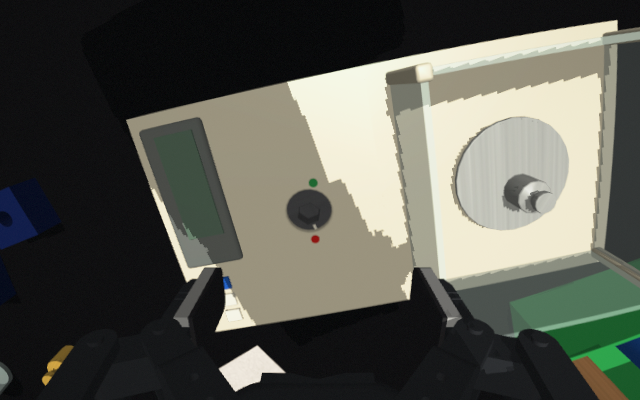

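View pics/w2c.png

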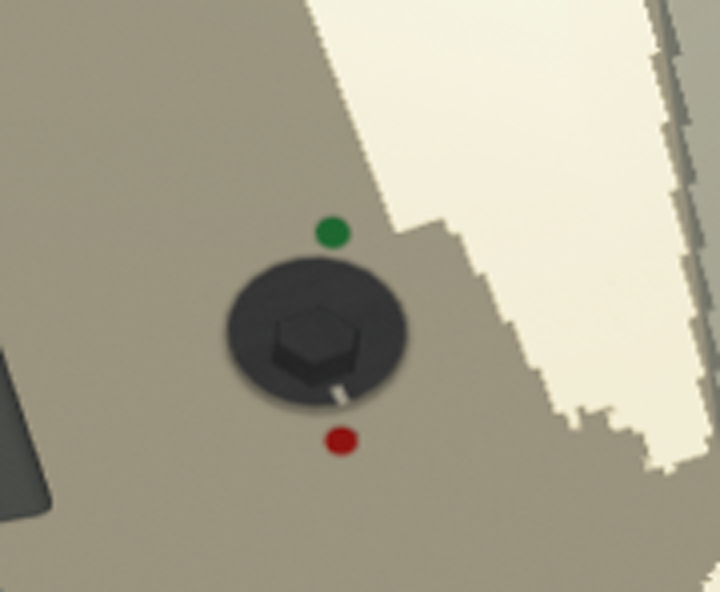

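The opening is at (309,210), the hex socket shows inside it at about (309,211), the pointer is at (315,227), red dot (315,239), green dot (313,183). I'll measure all of these.

```bash
python3 - <<'E'
from h import *
s,im,d=ld('w2')
hsv=cv2.cvtColor(im,cv2.COLOR_BGR2HSV)
def blob(m,near):
    k,l,st,c=cv2.connectedComponentsWithStats(m.astype(np.uint8))
    i=min((i for i in range(1,k) if st[i,4]>8),key=lambda i:np.hypot(*(c[i]-near)));return c[i],l==i,st[i]
r,_,_=blob((hsv[...,1]>150)&((hsv[...,0]<10)|(hsv[...,0]>170)),(315,239))
g,_,_=blob((hsv[...,1]>100)&(abs(hsv[...,0].astype(int)-65)<20),(313,183))
c,m,st=blob(im.max(2)<90,(309,210))
cn,_=cv2.findContours(m.astype(np.uint8),cv2.RETR_EXTERNAL,cv2.CHAIN_APPROX_NONE)
print(r,g,c,st)
for nm,p in(('red',r),('green',g)):
    print(nm,at_z('wrist',[p],58,s).round(1),with_depth('wrist',[p],[d[int(p[1]+.5),int(p[0]+.5)]],s).round(1))
pts=max(cn,key=len).reshape(-1,2); P=at_z('wrist',pts,58,s)[:,:2]
hull=cv2.convexHull(P.astype(np.float32)).reshape(-1,2)
from scipy.optimize import least_squares
f=least_squares(lambda x:np.hypot(*(P-x[:2]).T)-x[2],[550,82,18],loss='soft_l1');print('circle',f.x.round(2))
# hex crop
cv2.imwrite('pics/hx.png',cv2.resize(cv2.convertScaleAbs(im[180:240,275:345],alpha=2.5),None,fx=10,fy=10,interpolation=cv2.INTER_CUBIC))
for q in[(309,200)]: print(with_depth('wrist',[(260,230)],[d[230,260]],s))
E
```

```text
[314.92857143 238.80952381] [312.67346939 182.42857143] [308.64239366 209.21629416] [ 287  190   45   40 1387]
red [[575.8  79.1  58. ]] [[575.4  79.2  58.9]]
green [[529.4  93.7  58. ]] [[529.1  93.8  59.3]]
circle [549.72  82.96  17.12]
[[553.20084729  38.97283633  58.08233527]]
```

View pics/hx.png

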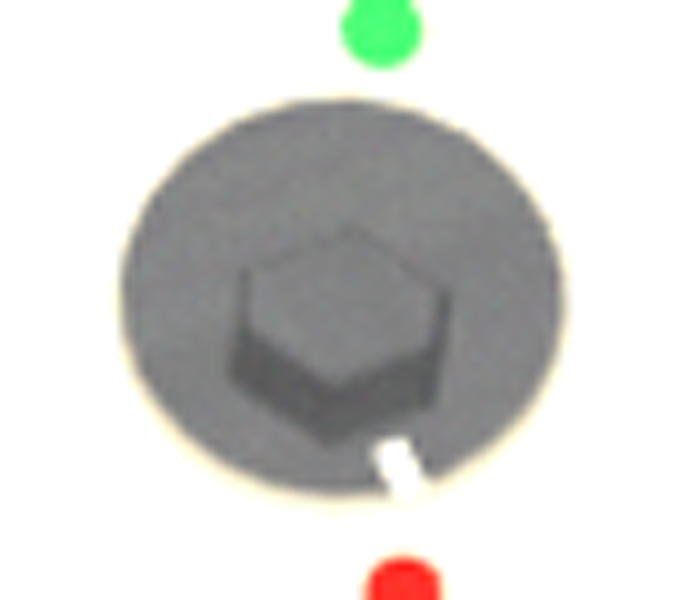

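```bash
cat >> h.py <<'E'
def hexv(c,a,af=16.8):  # a: flat normal dir
    t=a+np.radians(30+60*np.arange(6)); return np.c_[c[0]+af/np.sqrt(3)*np.cos(t),c[1]+af/np.sqrt(3)*np.sin(t)]
E
python3 - <<'E'
from h import *
from scipy.optimize import least_squares
s,im,d=ld('w2')
v=np.array([(350,228),(448,290),(435,405),(332,445),(230,375),(243,270)],float)
uv=(v+.5)/10-.5+[275,180]
P=at_z('wrist',uv,51,s)[:,:2];print(P.round(1))
c=P.mean(0);a=np.degrees(np.arctan2(*(P-c).T[::-1]));print(c,a.round(1),np.hypot(*(P-c).T).round(2))
a0=np.mod(a-30,60);print('normals mod60',a0.round(1))
pt=at_z('wrist',(np.array([(390,450),(410,490)],float)+.5)/10-.5+[275,180],51,s)[:,:2];print('pointer',pt.round(1),np.degrees(np.arctan2(*(pt-c).T[::-1])),np.degrees(np.arctan2(*(pt[1]-pt[0])[::-1])))
# opening: bright edge with threshold mid
g=im.max(2).astype(float)
def res(x):
    t=np.linspace(0,2*np.pi,180); out=[]
    return t
import itertools
best=[]
gb=cv2.GaussianBlur(g,(0,0),.7)
t=np.linspace(0,2*np.pi,240,endpoint=False)
rr=np.arange(14,24,.2)
cen=np.array([549.7,83.0])
for it in range(3):
    E=[]
    for th in t:
        Q=np.c_[cen[0]+rr*np.cos(th),cen[1]+rr*np.sin(th),np.full(len(rr),58)]
        uvq=proj('wrist',Q,s).astype(np.float32)
        val=cv2.remap(gb.astype(np.float32),uvq[:,0].reshape(1,-1),uvq[:,1].reshape(1,-1),cv2.INTER_LINEAR)[0]
        i=np.argmax(np.diff(val)); E.append(Q[i,:2])
    E=np.array(E); f=least_squares(lambda x:np.hypot(*(E-x[:2]).T)-x[2],[*cen,18],loss='soft_l1');cen=f.x[:2]
print('opening',f.x)
# deck edges for balance yaw skip
E
```

```text
[[546.3  84.8]
 [554.1  90.6]
 [563.5  86.2]
 [564.   76.8]
 [555.2  70.9]
 [546.9  75.2]]
[555.00859626  80.76086878] [ 155.    95.    32.7  -23.7  -88.7 -145.8] [ 9.56  9.89 10.05  9.83  9.83  9.86]
normals mod60 [5.  5.  2.7 6.3 1.3 4.2]
pointer [[566.1  81.3]
 [570.1  81.6]] [2.57510684 3.26408661] 5.155575055532256
opening [549.93138244  83.04090266  17.68812251]
```

```bash
python3 -m handwheel '[[[-0.004,-0.045,0.006],[0,0,0],0],[[-0.004,-0.045,0.005],[0,0,0],0],[[-0.004,-0.045,0.005],[0,0,0],0],[[-0.004,-0.045,0.005],[0,0,0],0],[[-0.004,-0.045,0.005],[0,0,0],0],[[-0.004,-0.045,0.005],[0,0,0],0],[[-0.004,-0.045,0.005],[0,0,0],0],[[-0.004,-0.045,0],[0,0,0],0],[[0,0,0],[0,0,0],0],[[0,0,0],[0,0,0],0]]'
python3 - <<'E'
from h import *
s,im,d=snap('wrist','w3');print(s['tool_pos'],s['tool_rot'],s['time'])
E
python3 -m handwheel '[[[-0.002,-0.04,0],[0,0,0],0],[[0,0,0],[0,0,0],0],[[0,0,0],[0,0,0],0]]'
python3 - <<'E'
from h import *
s,im,d=snap('wrist','w4');print(s['tool_pos'],s['tool_rot'],s['time'])
E
```

```text
time: 2.75
tool_pos: [512.9, -268.0, 221.3]
tool_rot: [0.001, 0.17, 0.985, -0.0]
force: [-0.1, 0.5, 0.3]
grip_width: 84.9
[ 512.89985147 -267.96246352  221.26991835] [ 5.58053068e-04  1.70101423e-01  9.85426393e-01 -1.37857209e-04] 2.75
time: 3.1
tool_pos: [511.1, -306.7, 220.6]
tool_rot: [0.0, 0.169, 0.986, 0.0]
force: [0.1, 1.1, -0.2]
grip_width: 85.3
[ 511.09956078 -306.67103829  220.56301443] [3.69452502e-05 1.69281712e-01 9.85567701e-01 8.67082550e-05] 3.1
```

View pics/w3.png

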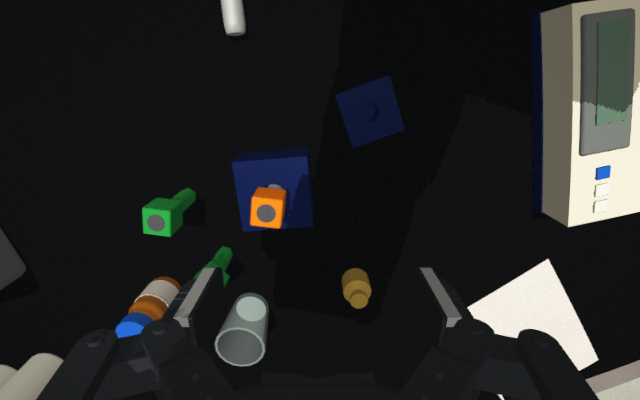

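View pics/w4.png

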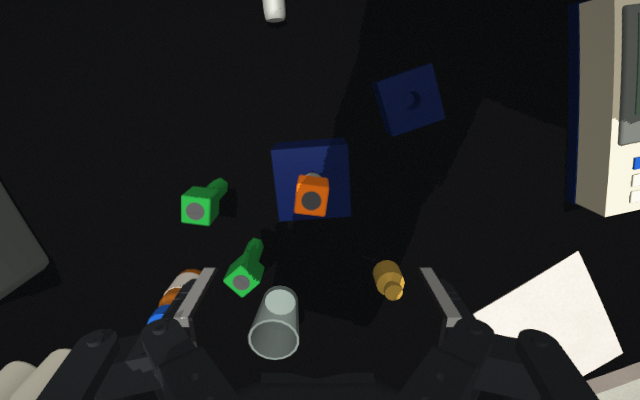

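The orange handle's top is at (266,213) in the first wrist view and (312,200) in the second. It stands in the larger blue block, and the smaller empty block is at (371,112) and (411,100). The greens stand free on the table. I'll triangulate the disc and corners.

```bash
python3 - <<'E'
from h import *
out=[]
for fn,cx,cy in(('w3',267,208),('w4',312,196)):
    s,im,d=ld(fn)
    out.append(cv2.resize(im[cy-55:cy+55,cx-40:cx+40],None,fx=5,fy=5,interpolation=cv2.INTER_CUBIC))
cv2.imwrite('pics/key.png',np.hstack(out))
E
```

```text
(no output)
```

View pics/key.png

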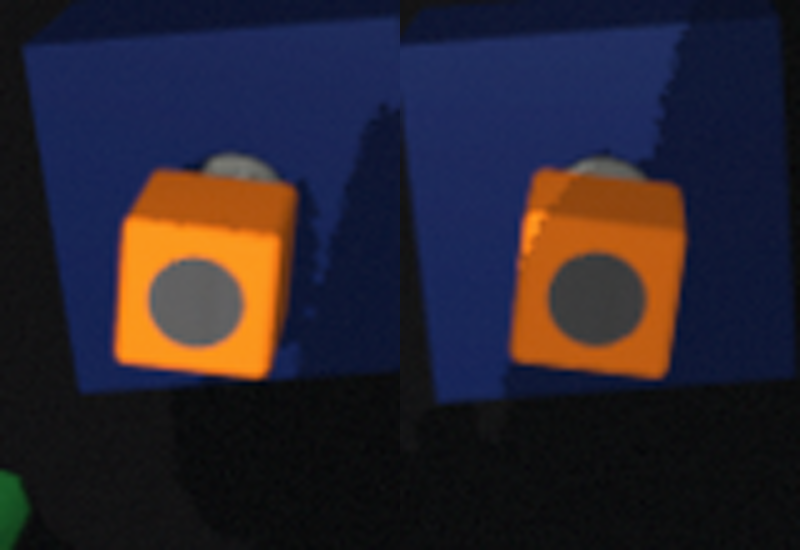

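```bash
python3 - <<'E'
from h import *
s3,i3,d3=ld('w3');s4,i4,d4=ld('w4')
A=np.array([(122,213),(282,235),(270,380),(117,360),(196,302)],float)/5+[227,153]
B=np.array([(125,210),(285,233),(268,378),(112,358),(197,299)],float)/5+[272,141]
X=[]
for a,b in zip(A,B):
    o1,v1=ray('wrist',[a],s3);o2,v2=ray('wrist',[b],s4);X.append(tri([(o1,v1[0]),(o2,v2[0])]))
X=np.array(X);print(X.round(1))
for fn,s,p,d in(('w3',s3,A,d3),('w4',s4,B,d4)):
    P=at_z('wrist',p,93,s);print(fn,P.round(1).tolist(),'c',P[:4].mean(0).round(2))
    e=np.roll(P[:4],-1,0)-P[:4];print(np.degrees(np.arctan2(e[:4,1],e[:4,0])).round(1),np.hypot(e[:,0],e[:,1]).round(1))
    print('depth',with_depth('wrist',[p[4]],[d[int(p[4,1]),int(p[4,0])]],s).round(1))
E
python3 - <<'E'
from h import *
s,im,d=ld('w4')
hsv=cv2.cvtColor(im,cv2.COLOR_BGR2HSV)
cv2.imwrite('pics/hold.png',cv2.resize(cv2.convertScaleAbs(im[125:235,255:365],alpha=3),None,fx=5,fy=5,interpolation=cv2.INTER_CUBIC))
E
```

```text
[[ 493.1 -317.7   91.2]
 [ 505.8 -295.1   88.9]
 [ 527.5 -305.4   92.8]
 [ 516.  -328.4   91.8]
 [ 510.6 -311.8   92.8]]
w3 [[492.5, -317.1, 93.0], [504.5, -294.2, 93.0], [527.6, -305.4, 93.0], [515.7, -328.0, 93.0], [510.6, -311.7, 93.0]] c [ 510.07 -311.2    93.  ]
[  62.2  -25.9 -117.5  154.9] [25.9 25.6 25.5 25.7]
depth [[ 510.2 -311.4   94.2]]
w4 [[492.8, -317.4, 93.0], [504.8, -294.9, 93.0], [527.2, -305.4, 93.0], [515.5, -328.2, 93.0], [510.6, -311.7, 93.0]] c [ 510.1  -311.48   93.  ]
[  62.1  -25.2 -117.3  154.6] [25.6 24.8 25.6 25.1]
depth [[ 510.  -311.5   94.7]]
```

View pics/hold.png

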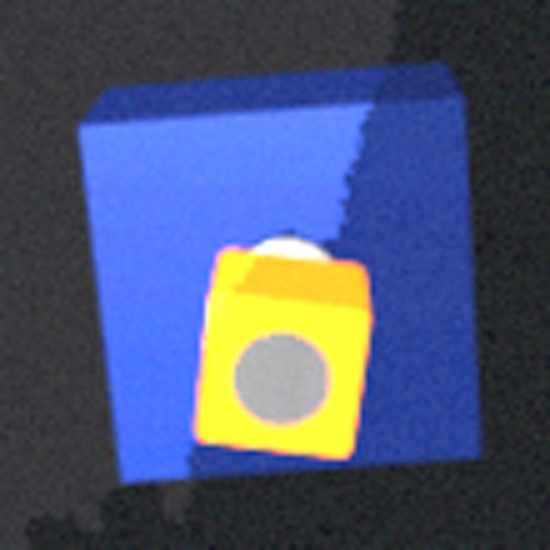

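```bash
python3 - <<'E'
from h import *
s,im,d=ld('w4')
H=np.array([(78,128),(466,97),(482,457),(120,483)],float)/5+[255,125]
P=at_z('wrist',H,45,s);print(P.round(1).tolist(),P.mean(0).round(1));e=np.roll(P,-1,0)-P;print(np.degrees(np.arctan2(e[:,1],e[:,0])).round(1),np.hypot(e[:,0],e[:,1]).round(1))
for p in[(195,211),(242,282),(390,291),(274,320)]:print(p,with_depth('wrist',[p],[d[p[1],p[0]]],s).round(1))
for u,v in[(300,150),(290,180)]:print('holder top z',with_depth('wrist',[(u,v)],[d[v,u]],s).round(1))
E
```

```text
[[467.9, -336.8, 45.0], [486.0, -268.4, 45.0], [553.7, -286.8, 45.0], [535.4, -355.2, 45.0]] [ 510.8 -311.8   45. ]
[  75.1  -15.2 -105.   164.7] [70.7 70.1 70.8 70. ]
(195, 211) [[ 489.8 -410.8   80.9]]
(242, 282) [[ 567.6 -400.7   81.2]]
(390, 291) [[ 649.2 -273.5   44.7]]
(274, 320) [[ 624.5 -393.2   70.9]]
holder top z [[ 476.3 -311.3   45.4]]
holder top z [[ 499.3 -329.7   46.8]]
```

The key is centred at (510.5,-311.7), with its top at 93 and side normals at 63.4°. The holder is at (510.8,-311.8), yaw 75°. There is room for the fingers along 63°, so I'll descend.

```bash
python3 -m handwheel '[[[-0.0005,-0.005,-0.02],[0,0,-3.5],0.25],[[0,0,-0.04],[0,0,-3.5],0.25],[[0,0,-0.04],[0,0,0],0.25],[[0,0,-0.03],[0,0,0],0.25],[[0,0,-0.0125],[0,0,0],0.25],[[0,0,0],[0,0,0],0.25],[[0,0,0],[0,0,0],0.25]]' 40
python3 - <<'E'
from h import *
s,im,d=snap('wrist','w5');print(s['tool_pos'],s['tool_rot'],s['time'],s['grip_width'],s['force'])
E
```

```text
time: 3.85
tool_pos: [511.1, -312.6, 79.2]
tool_rot: [0.001, 0.229, 0.973, -0.0]
force: [0.4, -0.6, -0.6]
grip_width: 64.1
[ 511.09973265 -312.56597415   79.22992381] [ 7.88764010e-04  2.29105825e-01  9.73401153e-01 -3.05429996e-04] 3.85 64.1172390471435 [ 0.42549164 -0.60662244 -0.57704197]
```

View pics/w5.png

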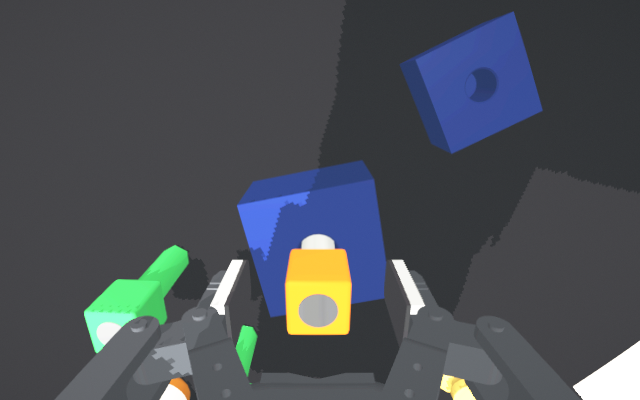

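The jaws straddle the handle symmetrically: handle at (318,295), pads at about 225 and 410. I'll close on it.

```bash
python3 -m handwheel '[[[0,0,0],[0,0,0],0.8],[[0,0,0],[0,0,0],0.8],[[0,0,0],[0,0,0],0.8],[[0,0,0],[0,0,0],0.8],[[0,0,0],[0,0,0],0.8]]' 40; python3 -c "
from h import *
s=bot.state();print(s['tool_pos'],s['tool_rot'],s['torque'])"
```

```text
time: 4.4
tool_pos: [510.7, -312.9, 78.6]
tool_rot: [0.001, 0.229, 0.973, -0.0]
force: [-0.3, 1.8, 7.1]
grip_width: 25.6
[ 510.6736491  -312.85733997   78.63290371] [ 5.69275653e-04  2.29473300e-01  9.73314772e-01 -1.85132363e-04] [0.23633084 0.17637974 0.00984169]
```

```bash
python3 -m handwheel '[[[0,0,0.015],[0,0,0],0.8],[[0,0,0.035],[0,0,0],0.8],[[0,0,0.035],[0,0,0],0.8],[[0,0,0.02],[0,0,0],0.8],[[0,0,0],[0,0,0],0.8],[[0,0,0],[0,0,0],0.8]]'; python3 - <<'E'
from h import *
s,im,d=snap('wrist','w6');print(s['tool_pos'],s['tool_rot'],s['force'],s['torque'])
cv2.imwrite('pics/w6c.png',cv2.resize(cv2.convertScaleAbs(im[150:350,240:400],alpha=1.5),None,fx=4,fy=3,interpolation=cv2.INTER_CUBIC))
E
```

```text
time: 5.0
tool_pos: [510.1, -312.5, 182.7]
tool_rot: [-0.0, 0.229, 0.973, -0.0]
force: [0.6, 0.7, -1.4]
grip_width: 25.4
[ 510.05251625 -312.49584405  182.74972514] [-6.77537484e-06  2.29437540e-01  9.73323387e-01 -6.86025088e-06] [ 0.59944329  0.73143174 -1.40196659] [-0.0473662  -0.00068465 -0.0015231 ]
```

View pics/w6c.png

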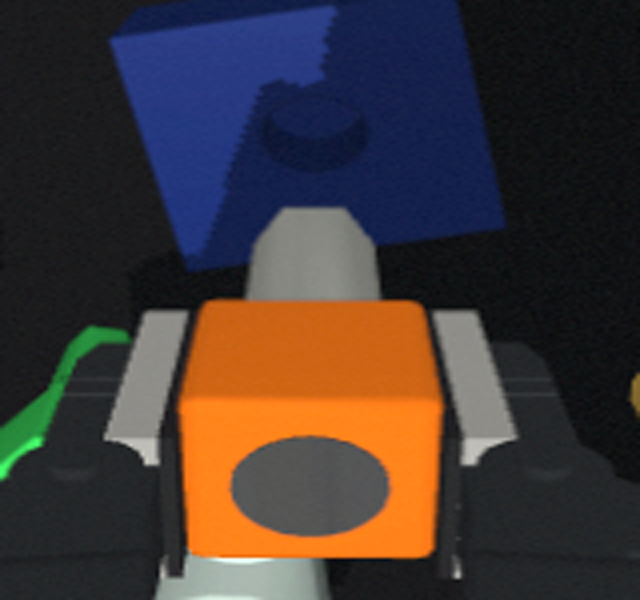

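View pics/w6.png

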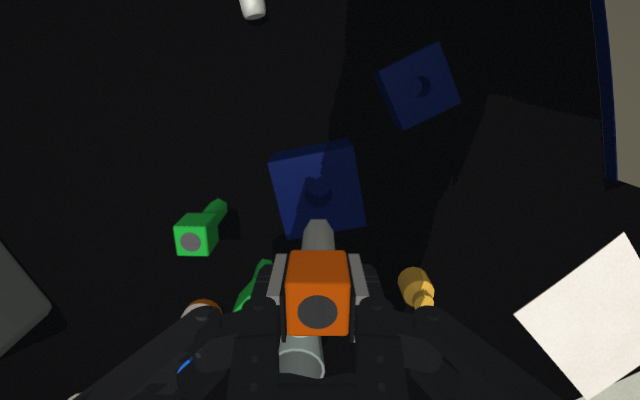

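The shank's lower end shows a flat edge at (311–326,219), which suggests a flat faces the camera. I'll check by projecting both hypotheses.

```bash
python3 - <<'E'
from h import *
s,im,d=ld('w6')
q=s['tool_rot'];Rt=R.from_quat([q[1],q[2],q[3],q[0]]).as_matrix()
outs=[]
for off in(0,30):
    big=cv2.resize(cv2.convertScaleAbs(im[205:285,280:360],alpha=1.6),None,fx=5,fy=5,interpolation=cv2.INTER_CUBIC)
    t=np.radians(30+off+60*np.arange(6)) # off=0: flat normal along tool x
    for z,af in((63.5,16),(15,16),(65,13.4)):
        L=np.c_[af/np.sqrt(3)*np.cos(t),af/np.sqrt(3)*np.sin(t),np.full(6,z)]
        uv=proj('wrist',L@Rt.T+s['tool_pos'],s)
        p=((uv-[280,205]+.5)*5).astype(int)
        cv2.polylines(big,[p.reshape(-1,1,2)],True,(0,255,0) if z>64 else (0,0,255),1)
    outs.append(big)
cv2.imwrite('pics/hyp.png',np.hstack(outs))
E
```

```text
(no output)
```

View pics/hyp.png

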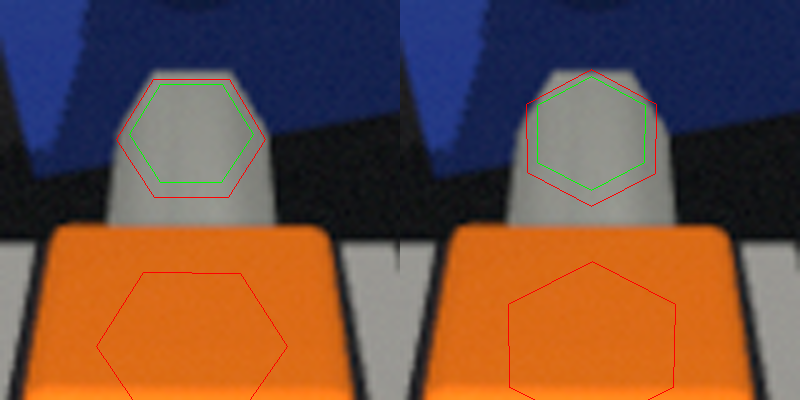

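The flat normal is along tool x (left overlay), so the tool yaw must be 34.1° for insertion, a turn of −29.4°. Next I'll move over the socket estimate (TCP target about (555.5, 80.0)) and hover.

```bash
python3 -m handwheel '[[[0.005,0.03,0],[0,0,-3.5],0.8],[[0.005,0.045,0],[0,0,-3.5],0.8],[[0.005,0.045,0],[0,0,-3.5],0.8],[[0.005,0.045,0],[0,0,-3.5],0.8],[[0.005,0.045,-0.005],[0,0,-3.5],0.8],[[0.005,0.045,-0.005],[0,0,-3.5],0.8],[[0.005,0.045,-0.01],[0,0,-3.5],0.8],[[0.005,0.045,-0.01],[0,0,-2.5],0.8],[[0.005,0.035,-0.01],[0,0,-2.4],0.8],[[0.0005,0.0125,-0.012],[0,0,0],0.8],[[0,0,0],[0,0,0],0.8],[[0,0,0],[0,0,0],0.8]]'; python3 - <<'E'
from h import *
s,im,d=snap('wrist','w7');q=s['tool_rot'];print(s['tool_pos'],'psi',2*np.degrees(np.arctan2(q[2],q[1]))-90,s['force'],s['torque'],s['time'])
cv2.imwrite('pics/w7c.png',cv2.resize(cv2.convertScaleAbs(im[170:290,260:380],alpha=2),None,fx=5,fy=5,interpolation=cv2.INTER_CUBIC))
E
```

```text
time: 6.25
tool_pos: [555.4, 79.0, 130.1]
tool_rot: [-0.001, 0.469, 0.883, -0.001]
force: [-0.2, -0.6, -0.9]
grip_width: 25.8
[555.35685793  79.04383909 130.05819868] psi 34.10680023429822 [-0.1980347  -0.60120074 -0.86350151] [-0.01957724  0.0341573   0.01991288] 6.25
```

View pics/w7c.png

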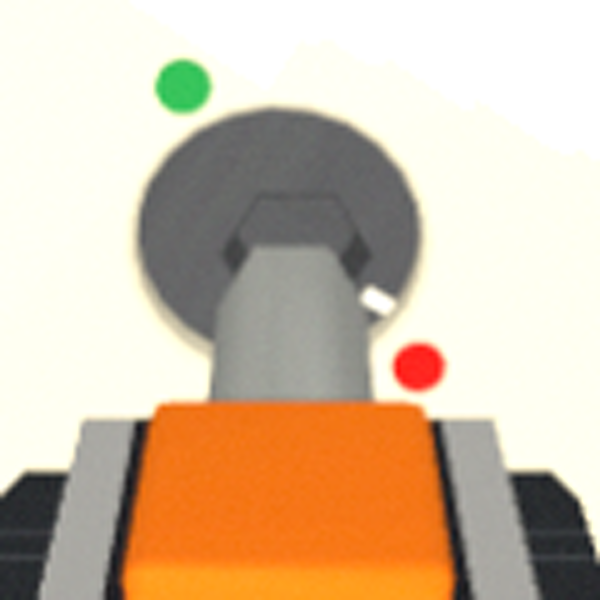

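```bash
python3 - <<'E'
from h import *
s,im,d=ld('w7')
off=lambda p:(np.array(p,float)+.5)/5-.5+[260,170]
P=at_z('wrist',off([(262,195),(335,195),(225,249),(372,244)]),51,s)[:,:2];print(P.round(2))
n=np.radians(124.1);x=np.array([np.cos(n),np.sin(n)])
mid=P[:2].mean(0);print('c from top edge',mid-8.4*x,'corners mid',P[2:].mean(0), 'edge dir',np.degrees(np.arctan2(*(P[1]-P[0])[::-1])),np.degrees(np.arctan2(*(P[3]-P[2])[::-1])))
T=at_z('wrist',off([(255,245),(328,245)]),130.06-65.6+1.5,s)[:,:2];print('tip edge',T.round(2),'tip c',T.mean(0)-8*x,'TCP',s['tool_pos'][:2])
E
```

```text
[[546.56  84.77]
 [554.45  90.13]
 [546.76  75.7 ]
 [562.42  87.21]]
c from top edge [555.21886866  80.49430165] corners mid [554.59010886  81.45584341] edge dir 34.21047497745864 36.31149726852099
tip edge [[546.63  83.58]
 [554.02  88.6 ]] tip c [554.81332394  79.46466126] TCP [555.35685793  79.04383909]
```

```bash
python3 -m handwheel '[[[0.0003,0.0011,-0.005],[0,0,0.3],0.8],[[0,0,-0.005],[0,0,0],0.8],[[0,0,-0.001],[0,0,0],0.8],[[0,0,0],[0,0,0],0.8]]';python3 -m handwheel '[[[0,0,-0.001],[0,0,0],0.8],[[0,0,-0.001],[0,0,0],0.8],[[0,0,-0.001],[0,0,0],0.8]]'; python3 -m handwheel '[[[0,0,-0.001],[0,0,0],0.8],[[0,0,-0.001],[0,0,0],0.8]]'
```

```text
time: 6.7
tool_pos: [556.0, 80.6, 119.6]
tool_rot: [-0.0, 0.467, 0.884, -0.0]
force: [0.0, 0.5, -0.9]
grip_width: 25.4
time: 7.0
tool_pos: [556.1, 81.0, 116.8]
tool_rot: [0.0, 0.467, 0.884, 0.0]
force: [-0.5, 0.3, -1.7]
grip_width: 25.8
time: 7.2
tool_pos: [556.1, 81.0, 114.8]
tool_rot: [0.0, 0.467, 0.884, -0.0]
force: [-1.0, -1.0, 0.9]
grip_width: 25.5
```

```bash
python3 -m handwheel '[[[0,0,-0.001],[0,0,0],0.8],[[0,0,0],[0,0,0],0.8]]';python3 -c "
from h import *
for i in range(1):
  s=bot.state();print(s['tool_pos'],s['force'],s['torque'])"; python3 -m handwheel '[[[0,0,-0.001],[0,0,0],0.8],[[0,0,0],[0,0,0],0.8]]';python3 -c "
from h import *
s=bot.state();print(s['tool_pos'],s['force'],s['torque'])"
```

```text
time: 7.4
tool_pos: [556.1, 80.9, 113.8]
tool_rot: [0.0, 0.467, 0.884, -0.0]
force: [0.0, 0.5, 2.0]
grip_width: 25.5
[556.13593944  80.93968501 113.82590068] [0.00411588 0.51517656 1.97404902] [-0.07619965  0.15258168  0.00769705]
time: 7.6
tool_pos: [556.2, 80.9, 112.8]
tool_rot: [0.0, 0.467, 0.884, 0.0]
force: [-1.3, -0.9, 3.0]
grip_width: 25.3
[556.15148181  80.94773986 112.83684605] [-1.29091081 -0.87189511  3.02110701] [-0.06842836  0.15909035  0.00535142]
```

```bash
python3 -m handwheel '[[[-0.0005,-0.0004,0],[0,0,0],0.8],[[0,0,0],[0,0,0],0.8]]';python3 -c "
from h import *
s=bot.state();print(s['tool_pos'],s['force'],s['torque'])"; python3 -m handwheel '[[[-0.0003,-0.0004,0],[0,0,0],0.8],[[0,0,0],[0,0,0],0.8]]';python3 -c "
from h import *
s,im,d=snap('wrist','w8');print(s['tool_pos'],s['force'],s['torque'])
cv2.imwrite('pics/w8c.png',cv2.resize(cv2.convertScaleAbs(im[170:290,260:380],alpha=2),None,fx=5,fy=5,interpolation=cv2.INTER_CUBIC))"
```

```text
time: 7.8
tool_pos: [555.5, 80.5, 112.7]
tool_rot: [-0.0, 0.467, 0.884, -0.0]
force: [-0.1, -1.1, -0.3]
grip_width: 25.7
[555.4685114   80.53193995 112.6768573 ] [-0.1256873  -1.05912747 -0.31794943] [-0.05019978 -0.01252934 -0.02614709]
time: 8.0
tool_pos: [555.1, 80.1, 112.5]
tool_rot: [-0.0, 0.467, 0.884, -0.0]
force: [0.2, 1.3, -1.2]
grip_width: 25.1
[555.12863175  80.13196083 112.54606982] [ 0.19116338  1.33125802 -1.15084648] [-0.00597525 -0.0025517  -0.00190399]
```

View pics/w8c.png

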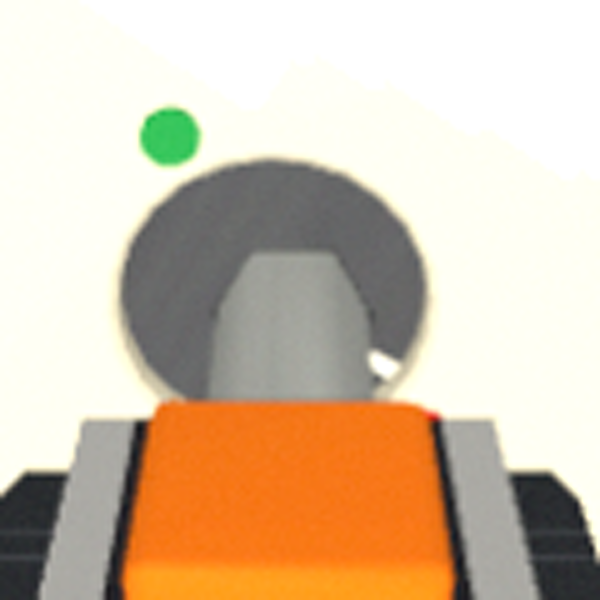

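The vertical force dropped to nothing and the key fills the socket outline at (292,310), so it has popped in. I'll push down gently while watching the force.

```bash
python3 -m handwheel '[[[0.0001,0,-0.0015],[0,0,0],0.8],[[0,0,-0.0015],[0,0,0],0.8]]';python3 -m handwheel '[[[0,0,-0.0015],[0,0,0],0.8],[[0,0,-0.0015],[0,0,0],0.8]]';python3 -c "
from h import *
s=bot.state();print(s['tool_pos'],s['force'],s['torque'])"
```

```text
time: 8.25
tool_pos: [555.4, 80.2, 109.6]
tool_rot: [-0.0, 0.467, 0.884, -0.0]
force: [-0.0, 0.0, -1.1]
grip_width: 25.7
time: 8.45
tool_pos: [555.4, 80.2, 106.6]
tool_rot: [-0.0, 0.467, 0.884, -0.0]
force: [0.2, -0.5, -1.1]
grip_width: 25.6
[555.39051632  80.16485385 106.59540172] [ 0.15727958 -0.49176315 -1.08177285] [-0.03464394  0.03215166  0.02875559]
```

```bash
python3 -m handwheel '[[[0,0,-0.001],[0,0,0],0.8],[[0,0,-0.001],[0,0,0],0.8],[[0,0,-0.001],[0,0,0],0.8]]';python3 -m handwheel '[[[0,0,-0.0005],[0,0,0],0.8],[[0,0,-0.0005],[0,0,0],0.8]]';python3 -m handwheel '[[[0,0,-0.0005],[0,0,0],0.8],[[0,0,-0.0005],[0,0,0],0.8]]';python3 -c "
from h import *
s=bot.state();print(s['tool_pos'],s['force'],s['torque'])"
```

```text
time: 8.75
tool_pos: [555.4, 80.2, 103.7]
tool_rot: [0.0, 0.467, 0.884, 0.0]
force: [0.0, 1.1, -1.2]
grip_width: 25.7
time: 8.95
tool_pos: [555.4, 80.2, 102.8]
tool_rot: [0.0, 0.467, 0.884, 0.0]
force: [0.3, 0.5, -1.9]
grip_width: 25.2
time: 9.15
tool_pos: [555.5, 80.1, 101.9]
tool_rot: [0.0, 0.467, 0.884, 0.0]
force: [-0.8, 0.4, 1.8]
grip_width: 25.5
[555.47892515  80.14875177 101.94969793] [-0.80257275  0.4485446   1.82959019] [-0.06894822  0.13497365 -0.06053478]
```

The key is home: floor contact at about 3 N with the TCP at 101.9. Next is the first quarter turn, in stages.

```bash
cat > st.py <<'E'
from h import *
s=bot.state();q=s['tool_rot'];print('psi %.1f'%(2*np.degrees(np.arctan2(q[2],q[1]))-90),'pos',s['tool_pos'].round(2),'F',s['force'].round(1),'T',s['torque'].round(3),'t',round(s['time'],2),'w',round(s['grip_width'],1),'j6',s['joints'][5].round(2))
E
python3 -m handwheel '[[[0,0,0],[0,0,5],0.8],[[0,0,0],[0,0,7],0.8],[[0,0,0],[0,0,0],0.8]]' >/dev/null;python3 st.py
```

```text
psi 46.5 pos [555.41  80.17 101.89] F [-1.1 -1.1  1.8] T [-0.01   0.154 -0.072] t 9.45 w 25.8 j6 -0.75
```

```bash
python3 -m handwheel '[[[0,0,0],[0,0,8],0.8],[[0,0,0],[0,0,8],0.8],[[0,0,0],[0,0,0],0.8]]' >/dev/null;python3 st.py
```

```text
psi 62.3 pos [555.51  80.18 101.91] F [ 0.5 -0.4  1.6] T [ 0.05   0.126 -0.054] t 9.75 w 25.7 j6 -1.03
```

```bash
python3 -m handwheel '[[[0,0,0],[0,0,8],0.8],[[0,0,0],[0,0,8],0.8],[[0,0,0],[0,0,8],0.8],[[0,0,0],[0,0,0],0.8]]' >/dev/null;python3 st.py;python3 -m handwheel '[[[0,0,0],[0,0,8],0.8],[[0,0,0],[0,0,8],0.8],[[0,0,0],[0,0,8],0.8],[[0,0,0],[0,0,8],0.8],[[0,0,0],[0,0,6],0.8],[[0,0,0],[0,0,0],0.8]]' >/dev/null;python3 st.py
```

```text
psi 86.2 pos [555.62  80.25 101.95] F [0.3 0.5 2. ] T [ 0.153 -0.084 -0.066] t 10.15 w 25.5 j6 -1.44
psi 124.0 pos [555.67  80.38 101.96] F [1.6 3.  1.6] T [ 0.473 -0.18  -0.058] t 10.75 w 25.8 j6 -2.1
```

One quarter turn is done (yaw 34→124°, torque −0.06, which is just friction). Now I'll let go and take a look.

```bash
python3 -m handwheel '[[[0,0,0],[0,0,0],0.35],[[0,0,0],[0,0,0],0.35],[[0,0,0],[0,0,0],0.35],[[0,0,0],[0,0,0],0.35]]' ;python3 -c "
from h import *
s,im,d=snap('wrist','w9')";python3 st.py
```

```text
time: 11.15
tool_pos: [555.3, 80.1, 101.7]
tool_rot: [-0.0, -0.295, 0.956, -0.0]
force: [-0.2, 0.3, -0.8]
grip_width: 55.6
psi 124.3 pos [555.33  80.09 101.71] F [ 0.1  0.5 -0.1] T [ 0.006 -0.014 -0.018] t 11.2 w 55.3 j6 -2.11
```

View pics/w9.png

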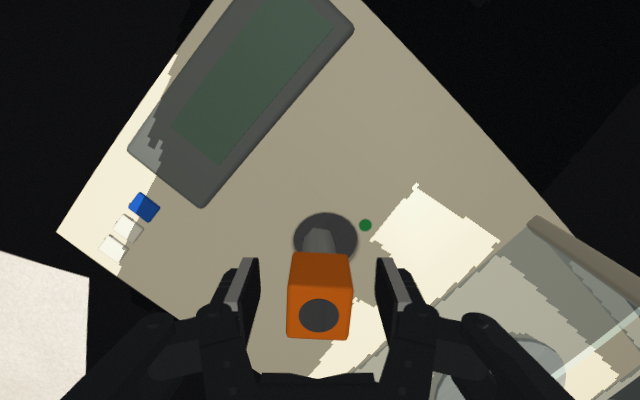

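The key stands in the socket at (320,297), free between the open jaws. I'll turn the gripper back a quarter turn.

```bash
python3 -m handwheel '[[[0,0,0],[0,0,-8.2],0.35],[[0,0,0],[0,0,-8.2],0.35],[[0,0,0],[0,0,-8.2],0.35],[[0,0,0],[0,0,-8.2],0.35],[[0,0,0],[0,0,-8.2],0.35],[[0,0,0],[0,0,-8.2],0.35],[[0,0,0],[0,0,-8.2],0.35],[[0,0,0],[0,0,-8.2],0.35],[[0,0,0],[0,0,-8.2],0.35],[[0,0,0],[0,0,-8.2],0.35],[[0,0,0],[0,0,-8.0],0.35],[[0,0,0],[0,0,0],0.35]]' >/dev/null;python3 st.py;python3 -c "
from h import *
s,im,d=snap('wrist','w10')"
```

```text
psi 34.2 pos [555.37  80.13 101.76] F [ 0.2 -0.2  0.7] T [-0.022  0.013 -0.012] t 12.4 w 55.4 j6 -0.54
```

View pics/w10.png

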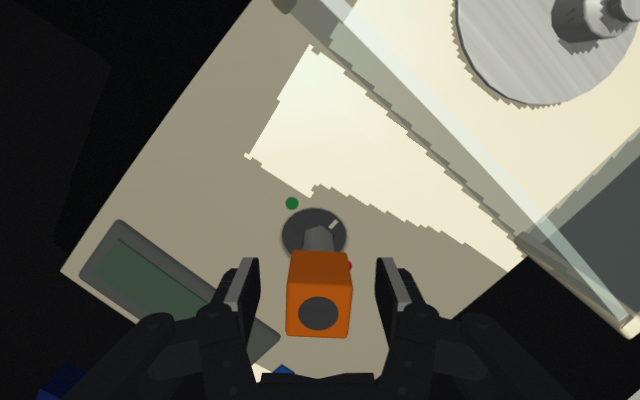

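The pointer at (332,225) has moved about a quarter turn and the key is centred, so I'll take a fresh grip and turn on, slowing near the stop.

```bash
python3 -m handwheel '[[[0,0,0],[0,0,0],0.8],[[0,0,0],[0,0,0],0.8],[[0,0,0],[0,0,0],0.8],[[0,0,0],[0,0,0],0.8]]' 40 >/dev/null;python3 st.py;python3 -m handwheel '[[[0,0,0],[0,0,8],0.8],[[0,0,0],[0,0,8],0.8],[[0,0,0],[0,0,0],0.8]]' >/dev/null;python3 st.py;python3 -m handwheel '[[[0,0,0],[0,0,8],0.8],[[0,0,0],[0,0,8],0.8],[[0,0,0],[0,0,8],0.8],[[0,0,0],[0,0,8],0.8],[[0,0,0],[0,0,0],0.8]]' >/dev/null;python3 st.py
```

```text
psi 34.4 pos [555.46  80.17 101.88] F [-0.  -0.1  1.1] T [ 0.003 -0.018  0.015] t 12.85 w 26.1 j6 -0.54
psi 50.5 pos [555.52  80.2  101.89] F [-0.2  0.9  1.3] T [ 0.171 -0.054 -0.004] t 13.15 w 25.8 j6 -0.82
psi 82.3 pos [555.56  80.33 101.89] F [1.3 2.1 1.4] T [ 0.403 -0.165 -0.016] t 13.65 w 25.6 j6 -1.38
```

```bash
python3 -c "
from h import *
s,im,d=snap('wrist','w11')
cv2.imwrite('pics/w11c.png',cv2.resize(cv2.convertScaleAbs(im[170:350,230:410],alpha=2),None,fx=3.3,fy=3.3,interpolation=cv2.INTER_CUBIC))"
```

```text
(no output)
```

View pics/w11c.png

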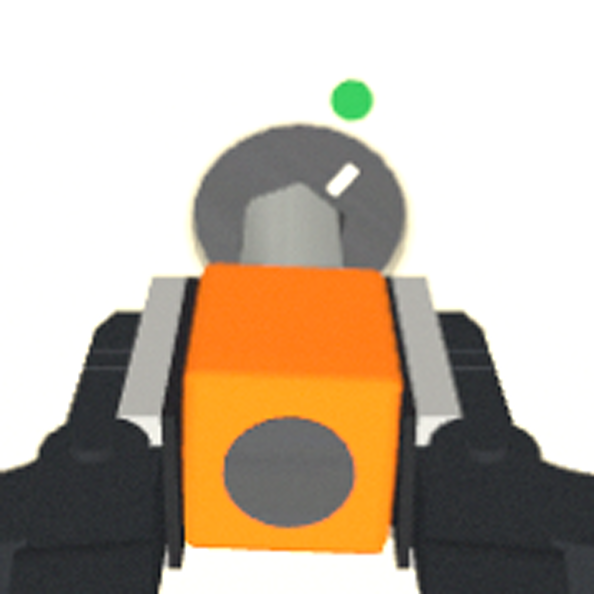

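The pointer, at (342,180) in the crop, is nearing the green dot at (352,100). I'll relieve the side load and finish in small steps.

```bash
python3 -m handwheel '[[[0.0002,0.0005,0],[0,0,3],0.8],[[0,0,0],[0,0,3],0.8],[[0,0,0],[0,0,0],0.8]]' >/dev/null;python3 st.py;python3 -m handwheel '[[[0,0,0],[0,0,2],0.8],[[0,0,0],[0,0,0],0.8]]' >/dev/null;python3 st.py;python3 -m handwheel '[[[0,0,0],[0,0,2],0.8],[[0,0,0],[0,0,0],0.8]]' >/dev/null;python3 st.py
```

```text
psi 88.1 pos [555.7   80.62 101.86] F [0.1 0.6 1.7] T [ 0.13  -0.122 -0.064] t 14.0 w 26.0 j6 -1.48
psi 90.1 pos [555.68  80.62 101.83] F [0.1 0.2 1.3] T [ 0.092 -0.202 -0.069] t 14.2 w 26.0 j6 -1.51
psi 92.2 pos [555.66  80.64 101.82] F [0.  0.1 1.2] T [ 0.096 -0.152 -0.045] t 14.4 w 26.2 j6 -1.55
```

```bash
python3 -m handwheel '[[[0,0,0],[0,0,2],0.8],[[0,0,0],[0,0,0],0.8]]' >/dev/null;python3 st.py;python3 -m handwheel '[[[0,0,0],[0,0,1.5],0.8],[[0,0,0],[0,0,0],0.8]]' >/dev/null;python3 st.py;python3 -m handwheel '[[[0,0,0],[0,0,1],0.8],[[0,0,0],[0,0,0],0.8]]' >/dev/null;python3 st.py
```

```text
psi 94.2 pos [555.66  80.67 101.83] F [1.2 0.8 0.8] T [ 0.086 -0.191 -0.062] t 14.6 w 25.9 j6 -1.58
psi 95.9 pos [555.64  80.65 101.81] F [0.2 0.3 1. ] T [ 0.093 -0.198 -0.081] t 14.8 w 25.9 j6 -1.61
psi 96.9 pos [555.63  80.67 101.8 ] F [ 0.5 -0.   1.1] T [ 0.095 -0.185 -0.046] t 15.0 w 26.1 j6 -1.63
```

```bash
for i in 1; do python3 -m handwheel '[[[0,0,0],[0,0,1.5],0.8],[[0,0,0],[0,0,0],0.8]]' >/dev/null;python3 st.py;python3 -m handwheel '[[[0,0,0],[0,0,1],0.8],[[0,0,0],[0,0,0],0.8]]' >/dev/null;python3 st.py;python3 -c "
from h import *
s,im,d=snap('wrist','w12')
cv2.imwrite('pics/w12c.png',cv2.resize(cv2.convertScaleAbs(im[170:350,230:410],alpha=2),None,fx=3.3,fy=3.3,interpolation=cv2.INTER_CUBIC))
print(bot.state()['torque'])"; done
```

```text
psi 98.4 pos [555.61  80.64 101.79] F [0.4 1.6 0.8] T [ 0.154 -0.212 -0.013] t 15.2 w 25.8 j6 -1.66
psi 99.4 pos [555.62  80.68 101.79] F [1.3 1.4 1.6] T [ 0.167 -0.271 -0.094] t 15.4 w 25.6 j6 -1.67
[ 0.1650437  -0.22932615 -0.04428481]
```

View pics/w12c.png

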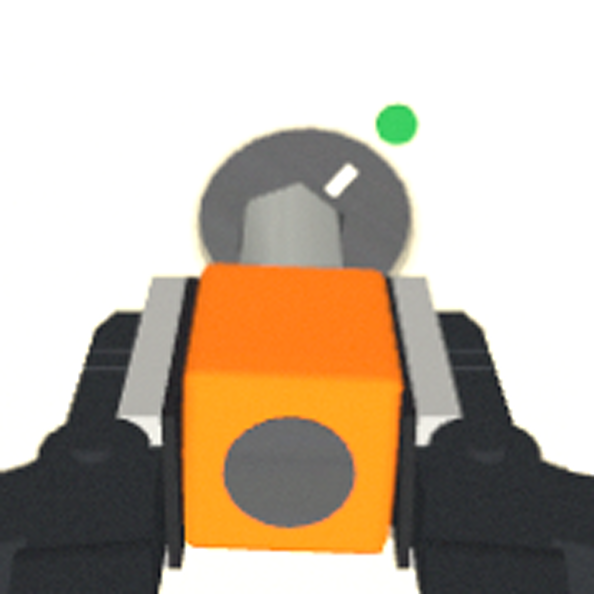

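```bash
cat > ptr.py <<'E'
from h import *
import sys
def ptr(fn,verbose=True):
    s,im,d=ld(fn)
    hsv=cv2.cvtColor(im,cv2.COLOR_BGR2HSV)
    g=((hsv[...,1]>100)&(abs(hsv[...,0].astype(int)-65)<20)&(hsv[...,2]>40)).astype(np.uint8)
    k,l,st,c=cv2.connectedComponentsWithStats(g)
    cand=[c[i] for i in range(1,k) if 15<st[i,4]<200]
    G=[p for p in (at_z('wrist',[x],58,s)[0] for x in cand) if np.hypot(p[0]-529.4,p[1]-93.7)<8]
    # pixel set: bright pixels whose z=51 position lies within 16.5mm of the opening centre
    V,U=np.mgrid[0:400,0:640]; uv=np.c_[U.ravel(),V.ravel()]
    P=at_z('wrist',uv,51,s)[:,:2]; r=np.hypot(*(P-[550,83.]).T).reshape(400,640)
    m=((r<15.5)&(im.min(2)>80)&(hsv[...,1]<60)).astype(np.uint8)
    k,l,st,c=cv2.connectedComponentsWithStats(m)
    for i in range(1,k):
        if 4<st[i,4]<120:
            idx=np.flatnonzero((l==i).ravel());Q=P[idx];w=im.min(2).ravel()[idx].astype(float)
            mu=Q.mean(0);ev,E=np.linalg.eigh(np.cov(Q.T));v=E[:,1];v=v*np.sign(v@(mu-[555,80.7]))
            print(fn,'n',st[i,4],'uv',c[i].round(1),'pos',mu.round(1),'axis',np.degrees(np.arctan2(v[1],v[0])).round(1),'from socket',np.degrees(np.arctan2(mu[1]-80.7,mu[0]-555)).round(1),'el',(ev[1]/ev[0]).round(1))
    print('green',np.array(G).round(1))
for f in sys.argv[1:]:ptr(f)
E
python3 ptr.py w2 w10 w11 w12
```

```text
green [[529.3  94.   58. ]]
w10 n 42 uv [332.3 224.3] pos [556.3  94.1] axis 87.2 from socket 84.3 el 4.5
w10 n 29 uv [312.8 235.1] pos [550.9  82.2] axis 124.8 from socket 160.1 el 56.9
w10 n 15 uv [317.6 241.8] pos [555.6  80.2] axis -50.0 from socket -39.3 el 12.3
green [[529.1  94.1  58. ]]
w11 n 49 uv [333.4 224. ] pos [545.8  91.1] axis 132.3 from socket 131.6 el 6.2
green [[529.2  94.2  58. ]]
w12 n 53 uv [332.7 224.3] pos [543.4  87.7] axis 149.7 from socket 149.1 el 5.2
green [[529.2  94.   58. ]]
```

The pointer is at 149.4° and the stop is expected at about 152°, so roughly 3° remain.

```bash
python3 -m handwheel '[[[0,0,0],[0,0,1.5],0.8],[[0,0,0],[0,0,0],0.8]]' >/dev/null;python3 st.py;python3 -m handwheel '[[[0,0,0],[0,0,1],0.8],[[0,0,0],[0,0,0],0.8]]' >/dev/null;python3 st.py;python3 -m handwheel '[[[0,0,0],[0,0,1],0.8],[[0,0,0],[0,0,0],0.8]]' >/dev/null;python3 st.py
```

```text
psi 100.9 pos [555.6   80.68 101.81] F [ 0.6 -0.   1.1] T [ 0.155 -0.199 -0.038] t 15.65 w 26.2 j6 -1.7
psi 101.9 pos [555.6   80.66 101.81] F [0.5 0.7 2.2] T [ 0.136 -0.246 -0.071] t 15.85 w 26.1 j6 -1.72
psi 102.9 pos [555.62  80.69 101.8 ] F [0.8 0.8 2.6] T [ 0.114 -0.28  -0.07 ] t 16.05 w 25.9 j6 -1.74
```

```bash
python3 -m handwheel '[[[0,0,0],[0,0,1],0.8],[[0,0,0],[0,0,0],0.8]]' >/dev/null;python3 st.py;python3 -m handwheel '[[[0,0,0],[0,0,1],0.8],[[0,0,0],[0,0,0],0.8]]' >/dev/null;python3 st.py;python3 -c "
from h import *
s,im,d=snap('wrist','w13')
print(bot.state()['torque'])"; python3 ptr.py w13
```

```text
psi 103.9 pos [555.58  80.66 101.78] F [1.  1.4 2. ] T [ 0.197 -0.235 -0.061] t 16.25 w 26.2 j6 -1.75
psi 104.9 pos [555.59  80.67 101.77] F [1.1 1.7 1.7] T [ 0.144 -0.222 -0.059] t 16.45 w 26.1 j6 -1.77
[ 0.15566355 -0.24650994 -0.02828049]
w13 n 49 uv [333.  224.3] pos [542.6  86.6] axis 158.0 from socket 154.3 el 6.1
green [[529.2  94.1  58. ]]
```

```bash
python3 -m handwheel '[[[0,0,0],[0,0,1],0.8],[[0,0,0],[0,0,0],0.8]]' >/dev/null;python3 st.py;python3 -m handwheel '[[[0,0,0],[0,0,0],0.8]]' >/dev/null;python3 st.py;python3 -m handwheel '[[[0,0,0],[0,0,1],0.8],[[0,0,0],[0,0,0],0.8]]' >/dev/null;python3 st.py;python3 -m handwheel '[[[0,0,0],[0,0,0],0.8]]' >/dev/null;python3 st.py
```

```text
psi 105.9 pos [555.61  80.65 101.79] F [ 0.8 -0.4  0.8] T [ 0.21  -0.249 -0.11 ] t 16.7 w 25.8 j6 -1.79
psi 105.9 pos [555.58  80.66 101.78] F [1.4 0.8 1.4] T [ 0.177 -0.187 -0.02 ] t 16.8 w 26.0 j6 -1.79
psi 106.9 pos [555.59  80.7  101.77] F [0.4 1.4 1.3] T [ 0.222 -0.142 -0.106] t 17.0 w 25.9 j6 -1.8
psi 106.9 pos [555.61  80.67 101.8 ] F [1.3 1.1 2.1] T [ 0.164 -0.247 -0.085] t 17.1 w 26.1 j6 -1.8
```

```bash
python3 -c "
from h import *
s,im,d=snap('wrist','w14')"; python3 ptr.py w14;  python3 st.py; python3 -m handwheel '[[[0,0,0],[0,0,1],0.8],[[0,0,0],[0,0,0],0.8]]' >/dev/null;python3 st.py;python3 -m handwheel '[[[0,0,0],[0,0,0],0.8]]' >/dev/null;python3 st.py;python3 -m handwheel '[[[0,0,0],[0,0,0],0.8]]' >/dev/null;python3 st.py;python3 -c "
from h import *
s,im,d=snap('wrist','w15')";python3 st.py; python3 ptr.py w15
```

```text
w14 n 48 uv [333.1 224.4] pos [542.5  86.3] axis 157.3 from socket 155.9 el 6.7
green [[529.2  94.1  58. ]]
psi 106.9 pos [555.61  80.68 101.8 ] F [0.5 1.  0.7] T [ 0.19  -0.244 -0.097] t 17.15 w 25.8 j6 -1.8
psi 107.9 pos [555.6   80.66 101.79] F [0.9 0.5 1.6] T [ 0.249 -0.245 -0.09 ] t 17.35 w 25.9 j6 -1.82
psi 107.9 pos [555.61  80.67 101.79] F [ 0.2 -0.3  1.5] T [ 0.187 -0.247 -0.078] t 17.45 w 26.1 j6 -1.82
psi 107.9 pos [555.58  80.65 101.78] F [1.2 1.  1. ] T [ 0.179 -0.197 -0.072] t 17.55 w 25.9 j6 -1.82
psi 107.9 pos [555.61  80.65 101.78] F [0.3 0.2 1.4] T [ 0.232 -0.215 -0.116] t 17.6 w 26.1 j6 -1.82
w15 n 49 uv [333.1 224.6] pos [542.5  86.1] axis 159.2 from socket 156.7 el 6.5
green [[529.1  94.1  58. ]]
```

```bash
python3 -m handwheel '[[[0,0,0],[0,0,1.5],0.8],[[0,0,0],[0,0,0],0.8]]' >/dev/null;for i in 1 2 3 4 5; do python3 -m handwheel '[[[0,0,0],[0,0,0],0.8]]' >/dev/null;python3 st.py;done
```

```text
psi 109.4 pos [555.59  80.68 101.76] F [1.6 1.  0.7] T [ 0.19  -0.176 -0.114] t 17.9 w 25.8 j6 -1.85
psi 109.4 pos [555.58  80.64 101.76] F [-0.1  0.6  1.5] T [ 0.206 -0.166 -0.127] t 18.0 w 26.0 j6 -1.85
psi 109.4 pos [555.61  80.65 101.79] F [0.6 1.5 1.7] T [ 0.208 -0.172 -0.075] t 18.1 w 25.8 j6 -1.85
psi 109.4 pos [555.57  80.67 101.77] F [1.4 0.6 1.6] T [ 0.163 -0.177 -0.067] t 18.2 w 25.8 j6 -1.85
psi 109.4 pos [555.58  80.67 101.77] F [1.2 1.1 1.4] T [ 0.257 -0.206 -0.099] t 18.3 w 25.7 j6 -1.85
```

```bash
python3 -c "
from h import *
s,im,d=snap('wrist','w16')
cv2.imwrite('pics/w16c.png',cv2.resize(cv2.convertScaleAbs(im[170:350,230:410],alpha=2),None,fx=3.3,fy=3.3,interpolation=cv2.INTER_CUBIC))";python3 ptr.py w16
python3 - <<'E'
# render hex/pointer-based refined estimate: subpixel pointer centroid weighted
from h import *
for fn in('w2','w10','w11','w12','w13','w14','w15','w16'):
    s,im,d=ld(fn)
    best=None
    # radial search: direction from socket centre at which mean brightness on r 10.5..16 peaks (z=51)
    g=cv2.GaussianBlur(im.min(2).astype(np.float32),(0,0),.6)
    th=np.radians(np.arange(-30,220,.25)); r=np.arange(11,15.1,.5)
    P=np.stack([555+np.outer(np.cos(th),r),80.7+np.outer(np.sin(th),r),np.full((len(th),len(r)),51.)],-1)
    uv=proj('wrist',P.reshape(-1,3),s).astype(np.float32).reshape(len(th),len(r),2)
    v=cv2.remap(g,uv[...,0].copy(),uv[...,1].copy(),cv2.INTER_LINEAR)
    v=np.where(np.hypot(P[...,0]-550,P[...,1]-83)<16.5,v,np.nan)
    m=np.nanmean(v,1); 
    ex={'w2':4,'w10':86}.get(fn,150); w=np.abs(np.degrees(th)-ex)<25
    mm=np.where(w,np.nan_to_num(m),0); mm=np.clip(mm-0.5*mm.max(),0,None)
    print(fn,(np.degrees(th)*mm).sum()/mm.sum())
E
```

```text
w16 n 53 uv [333.4 224.6] pos [542.3  85.9] axis 157.9 from socket 157.6 el 4.8
green [[529.1  94.1  58. ]]
w2 5.873689319812859
w10 83.63858022164072
w11 131.3471227968201
w12 148.42871557704063
w13 154.05839149195052
w14 155.74050084500178
w15 156.6831376579384
w16 157.82019935671073<stdin>:13: RuntimeWarning: Mean of empty slice
```

View pics/w16c.png

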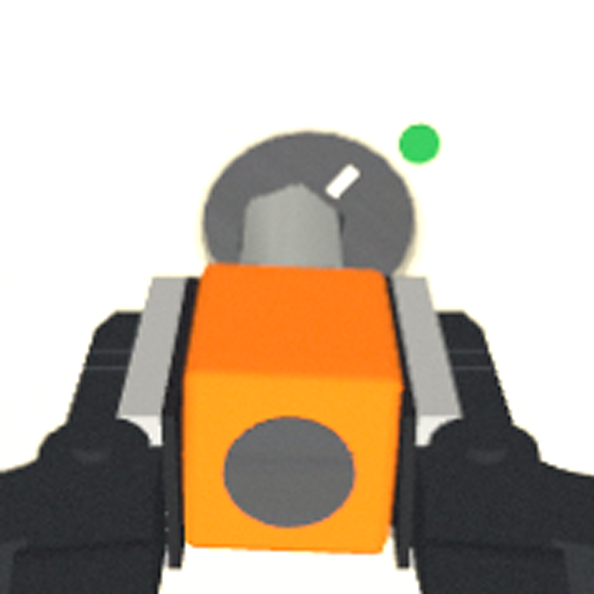

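The pointer is now at about 157°, at or beyond the expected stop direction of about 152°. It has begun to lag the gripper, and the torque rose from 0.055 to about 0.1 N m, so the stop is met. I'll unload the turn and lift the key straight out.

```bash
python3 -m handwheel '[[[0.0002,0.0002,0],[0,0,-2],0.8],[[0,0,0],[0,0,-2],0.8],[[0,0,0],[0,0,0],0.8]]' >/dev/null;python3 st.py; python3 -c "
from h import *
s,im,d=snap('wrist','w17')";python3 ptr.py w17; python3 -m handwheel '[[[0,0,0.003],[0,0,0],0.8],[[0,0,0.004],[0,0,0],0.8],[[0,0,0.005],[0,0,0],0.8]]' >/dev/null;python3 st.py
```

```text
psi 105.4 pos [555.71  80.81 101.75] F [1.1 0.6 1.4] T [ 0.127 -0.136 -0.029] t 18.65 w 25.9 j6 -1.78
w17 n 52 uv [332.8 224.2] pos [542.7  86.6] axis 154.7 from socket 154.6 el 5.0
green [[529.1  94.   58. ]]
psi 105.4 pos [555.52  80.82 113.76] F [ 0.6  0.1 -3.4] T [ 0.057 -0.185 -0.09 ] t 19.0 w 25.9 j6 -1.78
```

On backing off, the screw followed back about 3° inside the key's play. That spring-back confirms it was against the stop. I'll carry on lifting and head back to the holder.

```bash
python3 -m handwheel '[[[0,0,0.01],[0,0,0],0.8],[[0,0,0.025],[0,0,0],0.8],[[0,0,0.025],[0,0,0],0.8],[[0,0,0.01],[0,0,0],0.8],[[0,0,0],[0,0,0],0.8]]' >/dev/null;python3 st.py;python3 -c "
from h import *
s,im,d=snap('wrist','w18')
cv2.imwrite('pics/w18c.png',cv2.resize(cv2.convertScaleAbs(im[130:330,220:420],alpha=1.6),None,fx=3,fy=3,interpolation=cv2.INTER_CUBIC))";python3 ptr.py w18
```

```text
psi 105.4 pos [556.38  80.92 185.47] F [-0.9 -0.  -1.6] T [ 0.002 -0.025  0.04 ] t 19.5 w 26.1 j6 -1.78
w18 n 30 uv [329.2 182.7] pos [542.5  87.1] axis 156.3 from socket 153.0 el 5.3
green [[528.7  93.9  58. ]]
```

View pics/w18c.png

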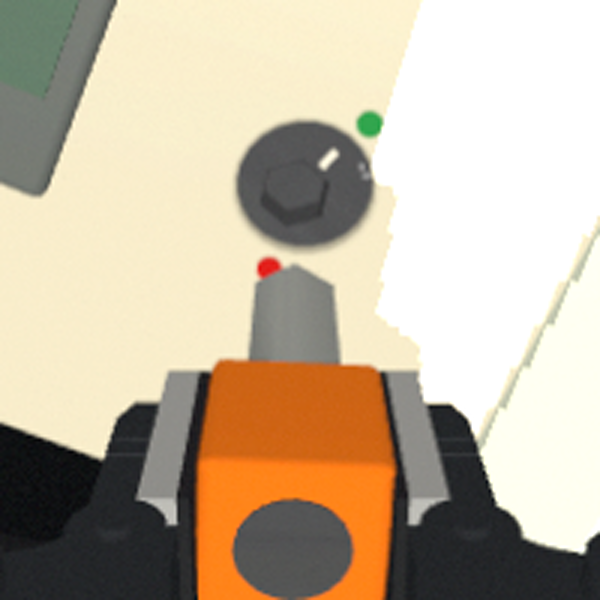

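The key is out, and the pointer at (328,158 in the crop) points at the green dot (370,124). Next is the trip back to above the holder.

```bash
python3 -m handwheel '[[[-0.005,-0.03,0],[0,0,-4.2],0.8],[[-0.005,-0.045,0],[0,0,-4.2],0.8],[[-0.005,-0.045,0],[0,0,-4.2],0.8],[[-0.005,-0.045,0],[0,0,-4.2],0.8],[[-0.005,-0.045,0],[0,0,-4.2],0.8],[[-0.005,-0.045,0],[0,0,-4.2],0.8],[[-0.005,-0.045,0],[0,0,-4.2],0.8],[[-0.005,-0.045,-0.01],[0,0,-4.2],0.8],[[-0.004,-0.033,-0.02],[0,0,-4.2],0.8],[[-0.002,-0.015,-0.02],[0,0,-4.2],0.8],[[0,0,-0.01],[0,0,0],0.8],[[0,0,0],[0,0,0],0.8]]' >/dev/null;python3 -m handwheel '[[[0,0,0],[0,0,0],0.8]]'>/dev/null;python3 st.py;python3 -c "
from h import *
s,im,d=snap('wrist','w19')
cv2.imwrite('pics/w19c.png',cv2.resize(cv2.convertScaleAbs(im[130:330,220:420],alpha=2.2),None,fx=3,fy=3,interpolation=cv2.INTER_CUBIC))"
```

```text
psi 63.5 pos [ 510.01 -311.17  123.8 ] F [ 0.   0.8 -1.3] T [ 0.002 -0.044 -0.024] t 20.85 w 25.9 j6 -1.73
```

View pics/w19c.png

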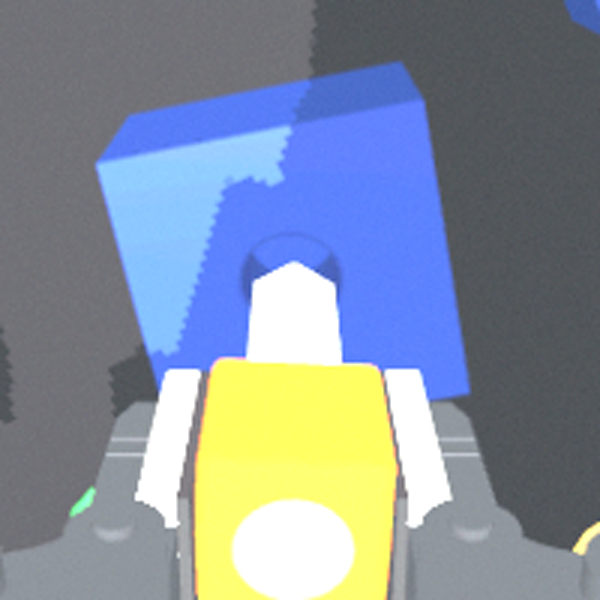

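```bash
python3 - <<'E'
from h import *
s,im,d=ld('w19')
off=lambda p:(np.array(p,float)+.5)/3-.5+[220,130]
x=np.array([np.cos(np.radians(153.5)),np.sin(np.radians(153.5))]);y=np.array([np.cos(np.radians(63.5)),np.sin(np.radians(63.5))])
def T(p): r=p-s['tool_pos'][:2];return r@x,r@y
top=at_z('wrist',off([(291,233)]),45,s)[0,:2];print('hole c tool xy',T(top-11*x))
for p in [(241,275),(341,275)]:print(T(at_z('wrist',off([p]),45,s)[0,:2]))
for z in(58.8,60.3):
  tp=at_z('wrist',off([(294,262)]),z,s)[0,:2];print('tip c',z,T(tp-9.24*x))
for p in[(250,283),(337,283)]:print(T(at_z('wrist',off([p]),60.3,s)[0,:2]))
E
```

```text
hole c tool xy (np.float64(-0.04485933515820394), np.float64(-0.7026446154215642))
(np.float64(1.0872462391649413), np.float64(-11.725368026318673))
(np.float64(1.1142751068788797), np.float64(10.33055134376547))
tip c 58.8 (np.float64(0.4111205724755951), np.float64(-0.0639034194777634))
tip c 60.3 (np.float64(1.0052356996721667), np.float64(-0.0664700470515877))
(np.float64(5.616197536785415), np.float64(-9.058964545102832))
(np.float64(5.637661103483296), np.float64(8.735889659427357))
```

```bash
python3 -m handwheel '[[[0.0004,-0.0008,-0.004],[0,0,0],0.8],[[0,0,-0.006],[0,0,0],0.8],[[0,0,-0.006],[0,0,0],0.8],[[0,0,0],[0,0,0],0.8]]'>/dev/null;python3 st.py;python3 -m handwheel '[[[0,0,-0.005],[0,0,0],0.8],[[0,0,-0.005],[0,0,0],0.8],[[0,0,0],[0,0,0],0.8]]'>/dev/null;python3 st.py;python3 -m handwheel '[[[0,0,-0.005],[0,0,0],0.8],[[0,0,-0.005],[0,0,0],0.8],[[0,0,-0.005],[0,0,0],0.8],[[0,0,0],[0,0,0],0.8]]'>/dev/null;python3 st.py
```

```text
psi 63.4 pos [ 509.82 -312.49  106.79] F [-0.3 -0.2 -2.4] T [-0.014 -0.006 -0.032] t 21.3 w 26.0 j6 -1.73
psi 63.4 pos [ 509.87 -312.71   96.99] F [-0.4  0.2 -1.2] T [-0.039 -0.046 -0.037] t 21.6 w 25.5 j6 -1.73
psi 63.4 pos [ 509.85 -312.69   81.93] F [-0.2 -0.1 -1. ] T [-0.041  0.001 -0.004] t 22.0 w 26.2 j6 -1.73
```

```bash
python3 -m handwheel '[[[0,0,-0.001],[0,0,0],0.8],[[0,0,-0.001],[0,0,0],0.8],[[0,0,-0.0005],[0,0,0],0.8],[[0,0,0],[0,0,0],0.8]]'>/dev/null;python3 st.py;python3 -m handwheel '[[[0,0,-0.0005],[0,0,0],0.8],[[0,0,0],[0,0,0],0.8]]'>/dev/null;python3 st.py;python3 -m handwheel '[[[0,0,-0.0004],[0,0,0],0.8],[[0,0,0],[0,0,0],0.8]]'>/dev/null;python3 st.py
```

```text
psi 63.4 pos [ 510.21 -312.95   80.31] F [ 1.2 -0.  -0.9] T [ 0.005 -0.004  0.009] t 22.4 w 25.9 j6 -1.73
psi 63.4 pos [ 510.21 -312.94   79.79] F [ 0.4 -0.2 -1.1] T [-0.032  0.036 -0.025] t 22.6 w 26.1 j6 -1.73
psi 63.4 pos [ 510.17 -312.93   79.34] F [-0.2 -0.3 -1.5] T [-0.042  0.033  0.032] t 22.8 w 25.9 j6 -1.73
```

```bash
python3 -m handwheel '[[[0,0,-0.0004],[0,0,0],0.8],[[0,0,0],[0,0,0],0.8]]'>/dev/null;python3 st.py;python3 -m handwheel '[[[0,0,-0.0003],[0,0,0],0.8],[[0,0,0],[0,0,0],0.8]]'>/dev/null;python3 st.py;python3 -m handwheel '[[[0,0,-0.0003],[0,0,0],0.8],[[0,0,0],[0,0,0],0.8]]'>/dev/null;python3 st.py
```

```text
psi 63.4 pos [ 510.18 -312.92   78.94] F [ 0.3  0.7 -1.1] T [ 0.019  0.03  -0.02 ] t 23.0 w 26.2 j6 -1.73
psi 63.4 pos [ 510.18 -312.93   78.66] F [-0.1 -0.6 -1. ] T [-0.022  0.036 -0.068] t 23.2 w 26.2 j6 -1.73
psi 63.4 pos [ 510.18 -312.92   78.35] F [ 1.   0.4 -2.1] T [ 0.061 -0.02   0.058] t 23.4 w 26.3 j6 -1.73
```

```bash
python3 -m handwheel '[[[0,0,-0.0003],[0,0,0],0.8],[[0,0,0],[0,0,0],0.8]]'>/dev/null;python3 st.py;python3 -m handwheel '[[[0,0,-0.0003],[0,0,0],0.8],[[0,0,0],[0,0,0],0.8]]'>/dev/null;python3 st.py;python3 -m handwheel '[[[0,0,-0.0003],[0,0,0],0.8],[[0,0,0],[0,0,0],0.8]]'>/dev/null;python3 st.py
```

```text
psi 63.4 pos [ 510.21 -312.95   78.08] F [-1.   0.2 -1.1] T [0.019 0.052 0.007] t 23.6 w 26.0 j6 -1.73
psi 63.4 pos [ 510.29 -312.99   78.04] F [-0.2  0.2  2.1] T [ 0.134  0.102 -0.007] t 23.8 w 25.7 j6 -1.73
psi 63.4 pos [ 510.38 -313.02   77.99] F [-2.   2.3  5.7] T [0.338 0.216 0.015] t 24.0 w 26.1 j6 -1.73
```

The tip reached the floor at TCP z 78.0. I'll back off slightly, open, and retreat upward.

```bash
python3 -m handwheel '[[[0,0,0.0004],[0,0,0],0.8],[[0,0,0],[0,0,0],0.8]]'>/dev/null;python3 st.py;python3 -m handwheel '[[[0,0,0],[0,0,0],0.25],[[0,0,0],[0,0,0],0.25],[[0,0,0],[0,0,0],0.25],[[0,0,0],[0,0,0],0.25],[[0,0,0],[0,0,0],0.25]]'>/dev/null;python3 st.py;python3 -m handwheel '[[[0,0,0.015],[0,0,0],0.25],[[0,0,0.03],[0,0,0],0.25],[[0,0,0.04],[0,0,0],0.25],[[0,0,0.04],[0,0,0],0.25],[[0,0,0.02],[0,0,0],0.25],[[0,0,0],[0,0,0],0.25],[[0,0,0],[0,0,0],0.25]]'>/dev/null;python3 st.py;python3 -c "
from h import *
s,im,d=snap('wrist','w20');snap('top','t20');snap('scene','s20')
p=(317,207)
"
```

```text
psi 63.4 pos [ 510.27 -312.95   78.01] F [-0.6  1.   2.6] T [0.171 0.08  0.025] t 24.2 w 25.7 j6 -1.73
psi 63.4 pos [ 510.19 -312.93   77.84] F [0.4 0.1 0.4] T [-0.028 -0.061  0.012] t 24.7 w 63.8 j6 -1.73
psi 63.4 pos [ 510.06 -312.82  223.28] F [-0.4  0.9 -0.3] T [ 0.001  0.004 -0.02 ] t 25.4 w 63.4 j6 -1.73
```

View pics/w20.png

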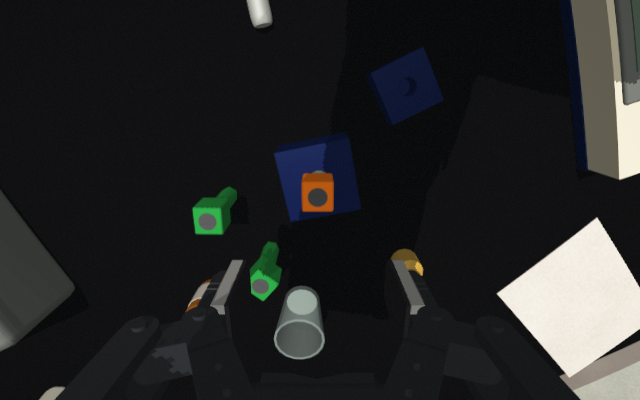

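View pics/s20.png

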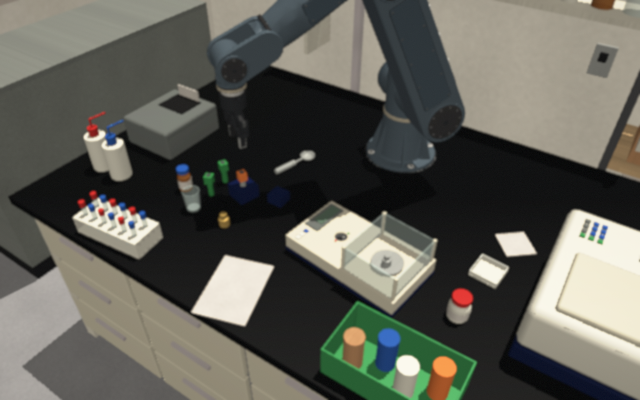

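The key stands in the holder with its handle at (318,193), and nothing else looks moved. I'll check its height, then look at the screw again from the same pose as the first view, for a like-for-like pointer angle.

```bash
python3 - <<'E'
from h import *
s,im,d=ld('w20')
print(with_depth('wrist',[(317,197)],[d[197,317]],s).round(1), 'before', [with_depth('wrist',[(312,200)],[ld('w4')[2][200,312]],ld('w4')[0]).round(1)])
E
python3 -m handwheel '[[[0.003,0.03,-0.004],[0,0,1],0.25],[[0.003,0.045,-0.004],[0,0,1],0.25],[[0.003,0.045,-0.004],[0,0,1],0.25],[[0.003,0.045,-0.004],[0,0,1],0.25],[[0.003,0.045,-0.004],[0,0,1],0.25],[[0.004,0.045,-0.004],[0,0,1],0.25],[[0.004,0.045,-0.005],[0,0,1.1],0.25],[[0.004,0.045,-0.005],[0,0,0],0.25],[[0.004,0.045,-0.005],[0,0,0],0.25],[[0.0035,0.0155,0],[0,0,0],0.25],[[0,0,0],[0,0,0],0.25],[[0,0,0],[0,0,0],0.25]]'>/dev/null;python3 -m handwheel '[[[0,0,0],[0,0,0],0.25]]'>/dev/null;python3 st.py;python3 -c "
from h import *
s,im,d=snap('wrist','w21')
cv2.imwrite('pics/w21c.png',cv2.resize(cv2.convertScaleAbs(im[180:240,275:345],alpha=2.5),None,fx=10,fy=10,interpolation=cv2.INTER_CUBIC))";python3 ptr.py w2 w21
```

```text
[[ 508.5 -312.7   94.3]] before [array([[ 509.5, -310.9,   95. ]])]
psi 70.4 pos [544.63  91.25 183.75] F [-0.2  0.2  0.7] T [ 0.04  -0.007 -0.048] t 26.85 w 64.2 j6 -1.15
green [[529.4  93.7  58. ]]
w21 n 27 uv [311.7 197.5] pos [543.1  86.6] axis 153.9 from socket 153.6 el 5.2
green [[529.1  93.7  58. ]]
```

View pics/w21c.png

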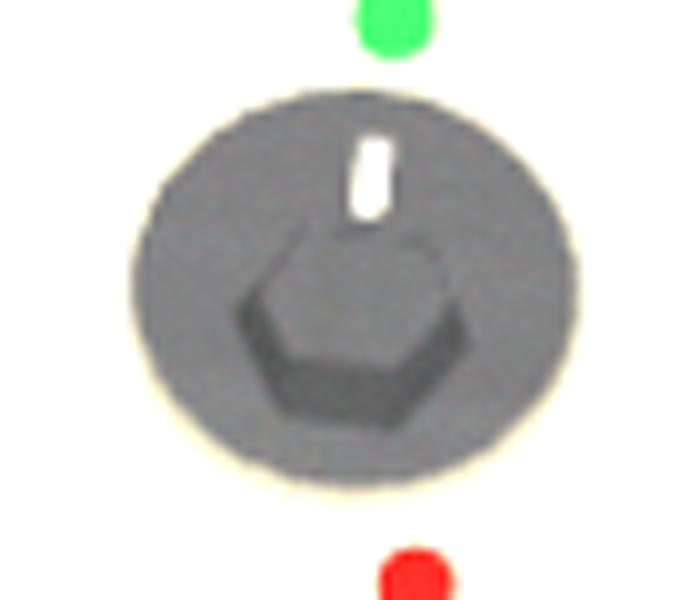

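The pointer is at 153.8°, against 152° for the green direction, so the screw is at its stop. The key is down (top at 94 mm, the same as before) and the gripper is clear of everything. I'll hand the job in.

```bash
python3 -c "
from rig import close_job
print(close_job())"
```

```text
the job is handed in; nothing more can be done
None
```

The transport lock is released and the orange key is back in the larger blue holder. I handed the job in at about 27 s of the 72 s allowed.

- **Seating the key:** I felt for the socket with about 4 N. The key dropped in after a small sideways correction and sat fully home at about 3 N.
- **Turning:** I turned it 90° counter-clockwise, let go with the key in the socket, and took a fresh grip. I then turned it a further 75° in smaller steps until the torque rose from about 0.06 to 0.10 N m. When I backed off, the screw followed the key about 3°, which confirms it was against the stop.
- **Returning the key:** I lowered it until it touched the holder's floor, with a brief contact of about 7 N. Then I eased off, opened the jaws and moved clear.

**Last checks:**
- The pointer stands at about 154° and the green dot at about 152°. That puts the screw at roughly 2.8 rad, within measuring error.
- The handle's top measured 94 mm both before and after, so the key is fully down. I saw nothing else out of place in the final pictures.
- **A disagreement:** the pointer read about 158° while I held the key against the stop. That suggests more overrun than the torque did, about 6° against about 2°. I trusted the torque and the spring-back.

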